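Index the ink carousel and stand the toppled oiler up

TASK

The small oiler has toppled over in its bay on the ink carousel. Push the carousel round by its spokes until the oiler's bay, with the white line, clicks into its notch at the red pointer, then gently stand the oiler upright on its round rubber place against the stop plate, and let go. Keep both ink pots standing on the carousel and leave the jar and the breakers alone.

Things in the scene. Friction and masses are not known exactly. Their poses are not given: they have to be found in the camera images.
- frame: Fixed grey foot of the carousel. Origin on the bench on the carousel's vertical axis, z up; its +x points level from the axis to the red pointer. A spring plunger under the disc clicks into a notch at each of the three bays: about 3 N at a spoke pushes it in or out, and within about 4 deg it centres the disc. A wall with a sill 0.3 m high stands behind, from x = 0.69 m.
- lamp (a point): Centre of the underside of the frame's white lamp head, 211 mm above the bench, at 160 deg (counter-clockwise from above) from the frame's +x. Head: 22 mm thick, radius 54 to 172 mm, 95 mm wide; it hangs over the disc on an aluminium column, 24 mm square at radius 171 mm, 247 mm tall.
- pointer_tip (a point): Tip of the red pointer on the frame, at radius 100 mm along the frame's +x, 22 mm above the bench. The pointer reaches outward from here to radius 137 mm, no higher than 22 mm.
- dial: Blue turntable disc, radius 100 mm, top 48 mm above the bench; turns freely both ways without limit (friction about 0.4 N at a spoke). Origin on its axis at bench height, z up, +x along the oiler's bay. Three steel spokes 8 mm thick stick out level at 60, 180 and 300 deg from +x, 42 mm above the bench, bare from radius 100 to 122 mm, then a 15 mm black ball, to 138 mm.
- bay_mark (a point): Outer end of the white line of the oiler's bay, on the disc's rim at radius 100 mm, 48 mm above the bench. Indexed when straight over the pointer tip (seen from above).
- oiler_place (a point): Centre of the round rubber place on the disc's top, 48 mm above the bench, radius 49 mm on the bay's line. Inward an upright aluminium stop plate, 52 mm wide, 61 mm high over the disc, outer face at radius 28 mm; beside it two cheeks, 20 mm high, 44 mm apart, to radius 51 mm; outward two ribs, 5 mm high, radius 72 to 98 mm, 14 to 18 mm either side of the line.
- oiler: Small white oiler, about 60 g, 122 mm long: body 38 mm across, 87 mm long; neck 20 mm to 96 mm; red nozzle 8 mm to 122 mm. Origin at the centre of its foot, z to the nozzle. Lies first between the ribs, foot 1 to 6 mm off the stop plate, nozzle outward to radius 151 to 156 mm, axis 67 mm above the bench. Tips upright from 20 deg off; may hang on the stop a few deg short.
- ink_black: Black ink pot with white cap, 62 mm across, 86 mm tall, 0.16 kg, loose, standing on the disc at radius 66 mm, 120 or 240 deg from the disc's +x. Origin at the centre of its foot, z up.
- ink_orange: White ink pot with orange cap, 62 mm across, 86 mm tall, 0.17 kg, loose, standing on the disc at radius 66 mm, 120 or 240 deg from the disc's +x. Origin at the centre of its foot, z up.
- jar: Glass jar, 64 mm across, 70 mm tall, loose on the bench right of the carousel. Origin at the centre of its foot.
- breaker_a: White two-pole circuit breaker with orange levers, 83x37x71 mm, loose on the bench. Origin at the centre of its foot.
- breaker_b: White slim circuit breaker, 83x19x71 mm, loose on the bench. Origin at the centre of its foot.
Things that resemble listed ones, but are neither listed nor needed, are in the scene too. What is shaped like the ink_orange but pink is not meant.

How it is judged:
By the outcome, as a careful person would: the job done as asked, in the order asked, and still so for the second after the job is handed in, with the robot touching nothing.
It also fails if it takes over 72 s, if anything falls off the work surface, if the arm or the gripper's body presses on something with over 40 N, if the wrist force passes 120 N, or if a joint passes its speed limit or range.

ROBOT

A 7-joint arm with a two-finger parallel gripper is mounted at the origin on a cart in front of the work surface, level with it; the furniture and walls round the work are solid. World frame = base frame: x ahead of the robot, y to its left, z up, the work surface at z = 0. Lengths are in m, angles in rad, forces in N, time in s.
With the tool pointing down it reaches from about 0.425 to 0.875 m from the base axis. Payload 4.7 kg.
Tool frame: the origin (TCP) lies at the very end of the fingers, on their centre line; the grasp point (between the pads) lies 19 mm behind it; z points along the fingers, y is the line along which they close (so a half turn about z gives the same grasp; the last joint's range is limited). The gripper opens to 87 mm and grips with 3 to 60 N. Pads are 19 mm wide; open, the fingers measure 117 mm over their backs; the gripper's body (75 mm by 190 mm) begins 51 mm behind the grasp point.
Start: joints at [-1.261, 0.321, -0.07, 1.45, 0.023, 1.371, -0.057], TCP at [0.19, 0.622, 0.223] pointing down, gripper open.
Joint ranges: [-2.86, 2.86], [-0.3, 2.09], [-1.38, 1.24], [0.06, 2.45], [-1.56, 4.7], [0.09, 2.05], [-2.69, 2.69]. Speed limits (rad/s): [2.57, 2.57, 3.14, 3.14, 3.14, 3.14, 3.14].

INTERFACE

Orientations are given as a rotation vector (axis times angle).
In Python, from bench import ctrl, vision gives the robot as it stands.
- The arm moves only by the tool jog_arm, never from a script. Its argument "increments" is a list of rows, each an object of numbers: "tx", "ty", "tz": the shift along the tool's x, y, z in mm; "wx", "wy", "wz": the turn, a rotation vector about the tool's x, y, z in rad; "gripper": the opening, from 0 (shut) to 1 (fully open). In form: [{"tx": .., "ty": .., "tz": .., "wx": .., "wy": .., "wz": .., "gripper": ..}, ...]. A call has exactly 5 rows; each row is the pose to reach, as a shift and turn from the pose commanded when the call began, along the tool's axes at that moment; what a row does not reach only later rows make up. A row lasts 1/12 s, in which the tool goes at most 41.7 mm and 7.16 degrees, less where a joint would pass 70% of its speed; a pose out of reach is approached as far as the arm can. A call with a gripper value outside its range is refused whole. The fingers move at their own pace and stop on an object; "grip_force" is the grip in N (left out, the last holds). Time passes only in rows, so rows that repeat a pose let the fingers close, or fill a call up. It gives the time, the measured TCP pose, the force, the opening and the grip force at its end, in the units of the state.
- ctrl.get_state(): the state, without advancing time (a new reading comes with each control period).
- vision.get_image(name): name is "scene" or "top" or "wrist"; returns a dict with "color" (384x512x3 uint8, blue, green, red), "fx", "fy", "cx", "cy" (pixels), "extrinsics" (4x4, takes a point from world to camera coordinates). Camera axes: x right, y down, z forward; pixel columns grow to the right and rows downward; lengths in m; the calibration is good to about 2 mm. A picture is of the moment at which its call begins. There is no depth.
- ctrl.close_job(): hands the job in; it is judged then, once.
Trained networks look in the newest picture that a camera, given by its name, has taken for a name from the list of things; names that differ only in an ending like _2 or _b are one class to them, and where a whole thing is asked for, a point or a joint stands for the part that bears it (a point fixed in the world has none). Each returns a list of dicts, best first, with "conf" (0 to 1); they miss things now and then, are a little off and sometimes report something else, mostly with a low value. They report only what shows in the picture. A call takes as long as a camera call. They do not tell look-alikes from the thing itself.
- vision.spot_in(camera, thing): "bbox" ([left, top, right, bottom] in pixels, round what is visible of it).
The state is a dict: "time": time; "joint_positions": joint angles; "qd": joint speeds; "joint_torque": joint torques, N m; "position": TCP position; "tool_rot": TCP orientation; "ft_force": force on the tool from outside, world axes, zero at the start; "torque": the same for the moment, N m; "grip_width": opening from 0.0 (shut) to 1.0 (fully open); "grip_force": force on a finger pad.
Only numpy, scipy, OpenCV 4.12 (cv2) and the standard library are available. Lean on these libraries where they do the work, as an engineer would, in place of code of your own. Each camera call takes 0.05 s, during which the arm holds its last target. There are 200 camera calls.

## Working session

There is one attempt and no reset: what is moved stays moved. The work goes in short steps, Python scripts to look and compute and a tool call to move; the robot and the scene stay as the last step left them, time stands still between calls to the robot, and variables do not carry over. Pictures are saved under pics/ and viewed, at most 14 in all, crops included, and the job is handed in when it is done.

Besides the shell and the picture viewer there is one more tool, called as name([rows], argument=value, ...), one row to a line, values as JSON. jog_arm: Moves the arm, as the interface text tells. Its arguments: {"type":"object","properties":{"increments":{"type":"array"},"grip_force":{"type":"number"}},"required":["increments"]}

```bash
ls; mkdir -p pics
cat > h.py <<'E'
import numpy as np,cv2
from bench import ctrl,vision
from scipy.spatial.transform import Rotation as R
def proj(im,p):
    q=im["extrinsics"]@np.append(p,1); return np.array([im["fx"]*q[0]/q[2]+im["cx"],im["fy"]*q[1]/q[2]+im["cy"]])
def ray(im,u,v,z):
    E=im["extrinsics"];d=E[:3,:3].T@np.array([(u-im["cx"])/im["fx"],(v-im["cy"])/im["fy"],1]);c=-E[:3,:3].T@E[:3,3]
    return c+d*(z-c[2])/d[2]
E
python3 - <<'E'
from h import *
s=ctrl.get_state();print({k:np.round(v,3) for k,v in s.items()})
ims=[]
for c in("scene","top"):
    im=vision.get_image(c);E=im["extrinsics"];print(c,im["fx"],np.round(-E[:3,:3].T@E[:3,3],3),np.round(E[2,:3],2))
    cv2.imwrite(f"pics/{c}0.png",cv2.resize(im["color"],(800,600),interpolation=cv2.INTER_CUBIC))
    for t in("frame","dial","oiler","ink_black","ink_orange","jar","breaker_a"):
        print(t,[(np.round(d["bbox"]).astype(int).tolist(),round(d["conf"],2)) for d in vision.spot_in(c,t)][:3])
E
```

```text
pics
{'time': np.float64(0.0), 'joint_positions': array([-1.261,  0.322, -0.07 ,  1.452,  0.023,  1.371, -0.057]), 'qd': array([ 0.001,  0.001,  0.001, -0.001, -0.001, -0.   ,  0.   ]), 'joint_torque': array([-0.0000e+00, -4.9130e+01, -4.0400e-01, -3.1253e+01, -6.4000e-02,
        4.4000e-02,  0.0000e+00]), 'position': array([0.189, 0.621, 0.221]), 'tool_rot': array([-4.630e-01, -3.107e+00,  3.000e-03]), 'ft_force': array([-0.739, -0.092, -0.256]), 'torque': array([ 0.025, -0.043, -0.037]), 'grip_force': np.float64(0.0), 'grip_width': np.float64(1.002)}
scene 458.4709661446771 [-0.179 -0.67   0.664] [ 0.63  0.63 -0.46]
frame []
dial [([180, 190, 262, 244], 0.7)]
oiler []
ink_black [([231, 188, 252, 226], 0.82)]
ink_orange [([186, 192, 212, 228], 0.64)]
jar [([295, 248, 326, 288], 0.85)]
breaker_a [([344, 242, 365, 281], 0.71)]
top 349.7138695674805 [0.391 0.022 0.996] [ 0.15  0.   -0.99]
frame [([166, 140, 268, 233], 0.8)]
dial [([155, 146, 244, 236], 0.67)]
oiler [([163, 166, 189, 190], 0.66), ([302, 182, 328, 205], 0.49)]
ink_black [([210, 184, 230, 200], 0.57)]
ink_orange [([178, 210, 206, 234], 0.68), ([270, 213, 295, 236], 0.55)]
jar [([301, 181, 327, 206], 0.73)]
breaker_a [([314, 148, 342, 175], 0.83), ([351, 151, 366, 182], 0.63)]
```

View pics/scene0.png

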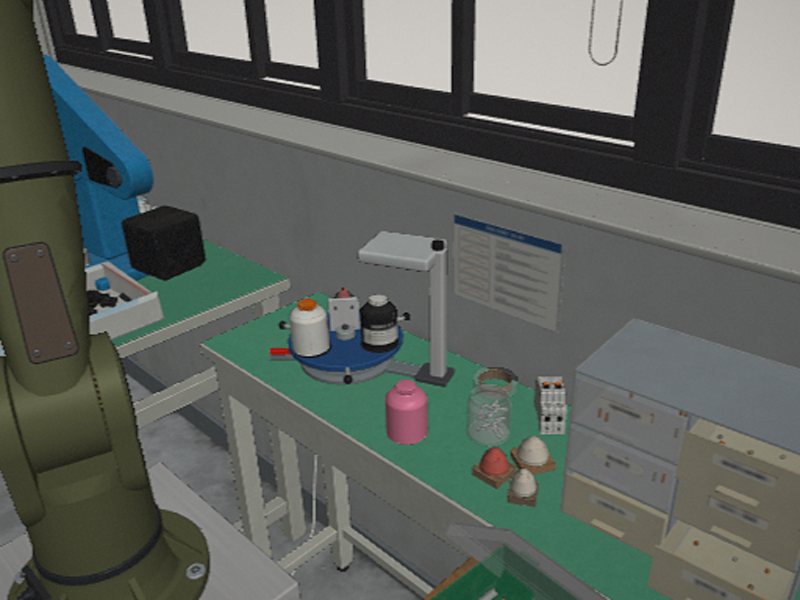

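Run:
```python
import cv2
a=cv2.imread("pics/top0.png")
a=cv2.resize(a,None,fx=.64,fy=.64,interpolation=cv2.INTER_AREA)[110:260,130:330]
cv2.imwrite("pics/topc.png",cv2.resize(a,(800,600),interpolation=cv2.INTER_CUBIC))
```

```text
(no output)
```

View pics/topc.png

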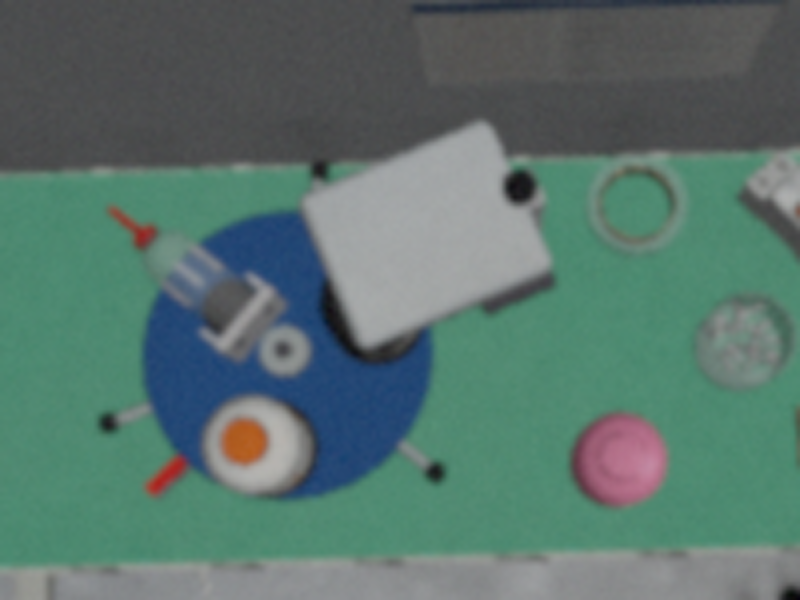

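Scene: carousel left of the middle at about (346,345), with a white pot (307,330) and a black pot (378,325). The pink pot (406,412) is a decoy. The top crop shows the disc centre near (288,354), the oiler lying up-left from (225,305) to its nozzle at (110,208), and the red pointer from (185,462) to (152,490). The spoke balls are at (109,422), (435,470) and (320,168). Only one oiler is on the carousel. The jar at (740,340), the empty ring (637,200) and the pink pot (620,460) could be confused with other things but aren't what I want. So the crop settles the choice.

Run:
```python
from h import *
im=vision.get_image("top")
P=lambda x,y,z:ray(im,130+x/4,110+y/4,z)
from scipy.optimize import least_squares
balls=[(109,422),(435,470),(320,168)]
B=np.array([P(*b,.042) for b in balls])
pt=P(185,462,.022);po=P(152,490,.022);noz=P(110,208,.067)
def f(p):
    c=p[:2];th=p[2];r=[]
    for b,a in zip(B,(60,180,300)):
        t=th+np.radians(a); r+=list(c+.130*np.array([np.cos(t),np.sin(t)])-b[:2])
    return r
s=least_squares(f,[.5,.2,.88]);c=s.x[:2];print(c,np.degrees(s.x[2]),np.round(np.array(s.fun)*1e3,1))
a=lambda p:(np.degrees(np.arctan2(*(p[:2]-c)[::-1])),np.linalg.norm(p[:2]-c))
print("ptr",a(pt),a(po),"noz",a(noz),noz)
st=ctrl.get_state();print(R.from_rotvec(st["tool_rot"]).as_matrix().round(3))
```

```text
[0.51526621 0.1637609 ] 49.961493221395905 [ 0.8 -0.3  0.2 -0.2 -1.   0.5]
ptr (np.float64(134.16865626686862), np.float64(0.10440058780719716)) (np.float64(133.1174286124824), np.float64(0.1337477992915835)) noz (np.float64(49.889017824302584), np.float64(0.15290297407339906)) [0.61377705 0.28070078 0.067     ]
[[-0.957  0.292  0.   ]
 [ 0.292  0.957  0.   ]
 [-0.     0.    -1.   ]]
```

```bash
cat >> h.py <<'E'
C=np.array([.5153,.1638])
def polar(r,deg,z): t=np.radians(deg); return np.array([C[0]+r*np.cos(t),C[1]+r*np.sin(t),z])
def down(yaw,tilt=0):
    """tool x at world angle yaw (deg), z down; tilt>0 swings the tool z toward -x"""
    t=np.radians(yaw); x=np.array([np.cos(t),np.sin(t),0]);z=np.array([0,0,-1.]);
    return R.from_matrix(np.c_[x,np.cross(z,x),z])*R.from_rotvec([0,-np.radians(tilt),0])
def inc(p0,r0,p1,r1,n):
    d=r0.inv().apply(np.array(p1)-p0)*1e3; w=(r0.inv()*r1).as_rotvec()
    for k in range(1,n+1): print(np.round(d*k/n,0),np.round(w*k/n,3))
def cur():
    s=ctrl.get_state(); return s["position"],R.from_rotvec(s["tool_rot"])
E
python3 - <<'E'
from h import *
p,r=cur(); p1=polar(.112,86,.2)
q=down(86)
print(q.as_matrix().round(2),p1)
d=(p1-p); w=(r.inv()*q).as_rotvec();print(w)
b=r
for k in range(3):
    print(np.round(b.inv().apply(d/3)*1e3),np.round(w/3,3)); b=b*R.from_rotvec(w/3)
E
```

```text
[[ 0.07  1.    0.  ]
 [ 1.   -0.07  0.  ]
 [ 0.    0.   -1.  ]] [0.52311273 0.27552717 0.2       ]
[ 1.45107140e-04 -5.78728278e-05  1.34477601e+00]
[-140.  -78.    8.] [ 0.    -0.     0.448]
[-160.  -10.    8.] [ 0.    -0.     0.448]
[-148.   61.    8.] [ 0.    -0.     0.448]
```

jog_arm([
  {"tx":-28,"ty":-16,"tz":2,"wz":0.09,"gripper":0.3},
  {"tx":-56,"ty":-31,"tz":3,"wz":0.18,"gripper":0.3},
  {"tx":-84,"ty":-47,"tz":5,"wz":0.27,"gripper":0.3},
  {"tx":-112,"ty":-62,"tz":6,"wz":0.36,"gripper":0.3},
  {"tx":-140,"ty":-78,"tz":8,"wz":0.448,"gripper":0.3},
])

```text
validation failed for argument at $.in...
```

jog_arm([
  {"tx":-32,"ty":-2,"tz":2,"wz":0.09,"gripper":0.3},
  {"tx":-64,"ty":-4,"tz":3,"wz":0.18,"gripper":0.3},
  {"tx":-96,"ty":-6,"tz":5,"wz":0.27,"gripper":0.3},
  {"tx":-128,"ty":-8,"tz":6,"wz":0.36,"gripper":0.3},
  {"tx":-160,"ty":-10,"tz":8,"wz":0.448,"gripper":0.3},
])

```text
validation failed for argument at $.in...
```

jog_arm([
  {"tx":-30,"ty":12,"tz":2,"wz":0.09,"gripper":0.3},
  {"tx":-59,"ty":24,"tz":3,"wz":0.18,"gripper":0.3},
  {"tx":-89,"ty":36,"tz":5,"wz":0.27,"gripper":0.3},
  {"tx":-118,"ty":49,"tz":6,"wz":0.36,"gripper":0.3},
  {"tx":-148,"ty":61,"tz":8,"wz":0.448,"gripper":0.3},
])

```text
validation failed for argument at $.in...
```

jog_arm([
  {"tx":-28,"ty":-16,"tz":2,"wx":0,"wy":0,"wz":0.09,"gripper":0.3},
  {"tx":-56,"ty":-31,"tz":3,"wx":0,"wy":0,"wz":0.18,"gripper":0.3},
  {"tx":-84,"ty":-47,"tz":5,"wx":0,"wy":0,"wz":0.27,"gripper":0.3},
  {"tx":-112,"ty":-62,"tz":6,"wx":0,"wy":0,"wz":0.36,"gripper":0.3},
  {"tx":-140,"ty":-78,"tz":8,"wx":0,"wy":0,"wz":0.448,"gripper":0.3},
])

```text
time: 1.27
position: [0.3017, 0.5054, 0.2148]
tool_rot: [1.148, 2.924, 0.001]
ft_force: [0.8, -0.0, 0.7]
grip_width: 0.706
grip_force: 0.0
```

jog_arm([
  {"tx":-32,"ty":-2,"tz":2,"wx":0,"wy":0,"wz":0.09,"gripper":0.3},
  {"tx":-64,"ty":-4,"tz":3,"wx":0,"wy":0,"wz":0.18,"gripper":0.3},
  {"tx":-96,"ty":-6,"tz":5,"wx":0,"wy":0,"wz":0.27,"gripper":0.3},
  {"tx":-128,"ty":-8,"tz":6,"wx":0,"wy":0,"wz":0.36,"gripper":0.3},
  {"tx":-160,"ty":-10,"tz":8,"wx":0,"wy":0,"wz":0.448,"gripper":0.3},
])

```text
time: 1.68
position: [0.4127, 0.3895, 0.2069]
tool_rot: [1.769, 2.596, 0.002]
ft_force: [-0.2, 0.1, -0.6]
grip_width: 0.342
grip_force: 0.0
```

jog_arm([
  {"tx":-30,"ty":12,"tz":2,"wx":0,"wy":0,"wz":0.09,"gripper":0.3},
  {"tx":-59,"ty":24,"tz":3,"wx":0,"wy":0,"wz":0.18,"gripper":0.3},
  {"tx":-89,"ty":36,"tz":5,"wx":0,"wy":0,"wz":0.27,"gripper":0.3},
  {"tx":-118,"ty":49,"tz":6,"wx":0,"wy":0,"wz":0.36,"gripper":0.3},
  {"tx":-148,"ty":61,"tz":8,"wx":0,"wy":0,"wz":0.448,"gripper":0.3},
])

```text
time: 2.1
position: [0.5241, 0.2749, 0.199]
tool_rot: [-2.301, -2.139, -0.002]
ft_force: [0.9, 0.9, -0.1]
grip_width: 0.3
grip_force: 0.0
```

Run:
```python
from h import *
p,r=cur(); print(p,ctrl.get_state()["joint_positions"].round(2),ctrl.get_state()["time"]);inc(p,r,polar(.112,86,.036),down(86),1)
im=vision.get_image("top");cv2.imwrite("pics/t1.png",cv2.resize(im["color"][110:260,130:330],(800,600),interpolation=cv2.INTER_CUBIC))
```

```text
[0.52414749 0.27485502 0.19896215] [-0.83  0.21  0.35  1.65 -0.08  1.29 -0.54] 2.1
[  0.  -1. 163.] [ 0.001 -0.001 -0.003]
```

View pics/t1.png

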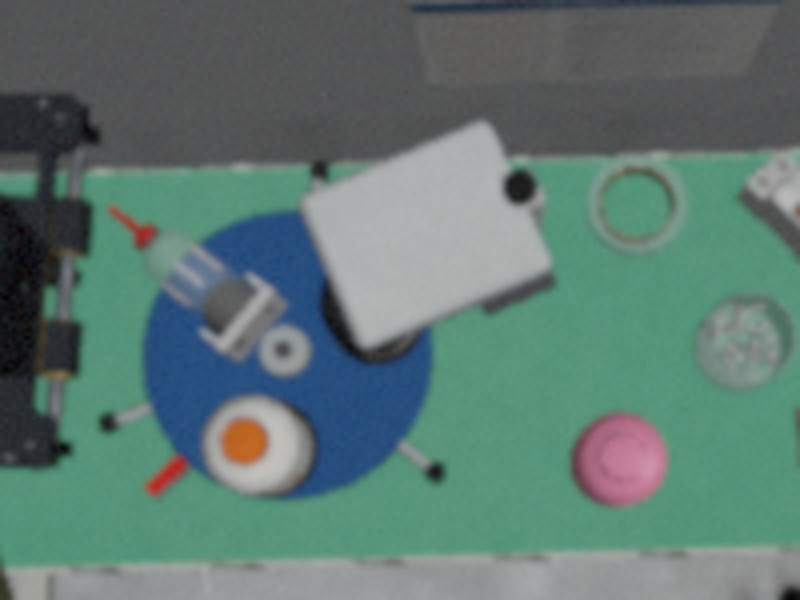

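The view shows the carousel unchanged. The gripper is at left, around (50,270), long side across the picture and clear of the oiler's nozzle at (110,208) and the spoke ball at (109,422). I'll go down and push.

jog_arm([
  {"tx":0,"ty":0,"tz":33,"wx":0,"wy":0,"wz":0,"gripper":0.3},
  {"tx":0,"ty":-1,"tz":66,"wx":0,"wy":0,"wz":0,"gripper":0.3},
  {"tx":0,"ty":-1,"tz":100,"wx":0,"wy":0,"wz":0,"gripper":0.3},
  {"tx":0,"ty":-1,"tz":135,"wx":0,"wy":0,"wz":0,"gripper":0.3},
  {"tx":0,"ty":-1,"tz":163,"wx":0,"wy":0,"wz":0,"gripper":0.3},
])

```text
time: 2.57
position: [0.5212, 0.2762, 0.0335]
tool_rot: [-2.295, -2.144, 0.001]
ft_force: [-0.8, 2.2, 0.7]
grip_width: 0.304
grip_force: 0.2
```

jog_arm([
  {"tx":-0.2,"ty":-5.9,"tz":0,"wx":0,"wy":0,"wz":-0.052,"gripper":0.3},
  {"tx":-0.6,"ty":-11.7,"tz":0,"wx":0,"wy":0,"wz":-0.105,"gripper":0.3},
  {"tx":-1.4,"ty":-17.5,"tz":0,"wx":0,"wy":0,"wz":-0.157,"gripper":0.3},
  {"tx":-2.4,"ty":-23.3,"tz":0,"wx":0,"wy":0,"wz":-0.209,"gripper":0.3},
  {"tx":-3.8,"ty":-29,"tz":0,"wx":0,"wy":0,"wz":-0.262,"gripper":0.3},
])

```text
time: 2.98
position: [0.4928, 0.2744, 0.0356]
tool_rot: [1.993, 2.428, 0.001]
ft_force: [0.0, 0.7, 0.3]
grip_width: 0.299
grip_force: 0.4
```

Run:
```python
from h import *
p,r=cur(); print(p,ctrl.get_state()["ft_force"]);d=p[:2]-C;print(np.linalg.norm(d),np.degrees(np.arctan2(d[1],d[0])),np.degrees(np.arctan2(*r.as_matrix()[:2,0][::-1])))
```

```text
[0.49281091 0.27442988 0.03563092] [0.00712167 0.67801422 0.28857172]
0.11289255654495961 101.49064256533433 101.25655513607623
```

jog_arm([
  {"tx":-0.2,"ty":-5.9,"tz":0,"wx":0,"wy":0,"wz":-0.052,"gripper":0.3},
  {"tx":-0.6,"ty":-11.7,"tz":0,"wx":0,"wy":0,"wz":-0.105,"gripper":0.3},
  {"tx":-1.4,"ty":-17.5,"tz":0,"wx":0,"wy":0,"wz":-0.157,"gripper":0.3},
  {"tx":-2.4,"ty":-23.3,"tz":0,"wx":0,"wy":0,"wz":-0.209,"gripper":0.3},
  {"tx":-3.8,"ty":-29,"tz":0,"wx":0,"wy":0,"wz":-0.262,"gripper":0.3},
])

```text
time: 3.4
position: [0.4652, 0.2651, 0.0358]
tool_rot: [1.658, 2.668, 0.001]
ft_force: [0.4, -0.2, 0.2]
grip_width: 0.301
grip_force: 0.2
```

jog_arm([
  {"tx":-0.2,"ty":-5.9,"tz":0,"wx":0,"wy":0,"wz":-0.052,"gripper":0.3},
  {"tx":-0.6,"ty":-11.7,"tz":0,"wx":0,"wy":0,"wz":-0.105,"gripper":0.3},
  {"tx":-1.4,"ty":-17.5,"tz":0,"wx":0,"wy":0,"wz":-0.157,"gripper":0.3},
  {"tx":-2.4,"ty":-23.3,"tz":0,"wx":0,"wy":0,"wz":-0.209,"gripper":0.3},
  {"tx":-3.8,"ty":-29,"tz":0,"wx":0,"wy":0,"wz":-0.262,"gripper":0.3},
])

```text
time: 3.82
position: [0.4409, 0.2489, 0.0359]
tool_rot: [1.296, 2.861, 0.002]
ft_force: [0.7, 0.9, 0.0]
grip_width: 0.303
grip_force: 0.3
```

jog_arm([
  {"tx":-0.2,"ty":-5.9,"tz":0,"wx":0,"wy":0,"wz":-0.052,"gripper":0.3},
  {"tx":-0.6,"ty":-11.7,"tz":0,"wx":0,"wy":0,"wz":-0.105,"gripper":0.3},
  {"tx":-1.4,"ty":-17.5,"tz":0,"wx":0,"wy":0,"wz":-0.157,"gripper":0.3},
  {"tx":-2.4,"ty":-23.3,"tz":0,"wx":0,"wy":0,"wz":-0.209,"gripper":0.3},
  {"tx":-3.8,"ty":-29,"tz":0,"wx":0,"wy":0,"wz":-0.262,"gripper":0.3},
])

```text
time: 4.23
position: [0.4215, 0.227, 0.0359]
tool_rot: [0.911, 3.006, 0.002]
ft_force: [-0.5, -0.2, 0.4]
grip_width: 0.299
grip_force: 0.2
```

jog_arm([
  {"tx":-0.2,"ty":-5.9,"tz":0,"wx":0,"wy":0,"wz":-0.052,"gripper":0.3},
  {"tx":-0.6,"ty":-11.7,"tz":0,"wx":0,"wy":0,"wz":-0.105,"gripper":0.3},
  {"tx":-1,"ty":-15.6,"tz":0,"wx":0,"wy":0,"wz":-0.14,"gripper":0.3},
  {"tx":-1.5,"ty":-18,"tz":0,"wx":0,"wy":0,"wz":-0.162,"gripper":0.3},
  {"tx":-1.7,"ty":-19.4,"tz":0,"wx":0,"wy":0,"wz":-0.175,"gripper":0.3},
])

```text
time: 4.65
position: [0.4121, 0.2096, 0.0358]
tool_rot: [0.648, 3.074, 0.001]
ft_force: [0.2, 0.7, -0.7]
grip_width: 0.305
grip_force: 0.3
```

Run:
```python
from h import *
p,r=cur(); print(p,ctrl.get_state()["ft_force"],ctrl.get_state()["joint_positions"].round(2));d=p[:2]-C;print(np.linalg.norm(d),np.degrees(np.arctan2(d[1],d[0])),np.degrees(np.arctan2(*r.as_matrix()[:2,0][::-1])))
im=vision.get_image("top");cv2.imwrite("pics/t2.png",cv2.resize(im["color"][110:260,130:330],(800,600),interpolation=cv2.INTER_CUBIC))
```

```text
[0.41205905 0.20961185 0.03580743] [ 0.2320171   0.74934455 -0.66864755] [-0.7   0.11  0.18  2.11 -0.03  0.92  0.65]
0.11294874953523941 156.0713587777065 156.1744473298999
```

View pics/t2.png

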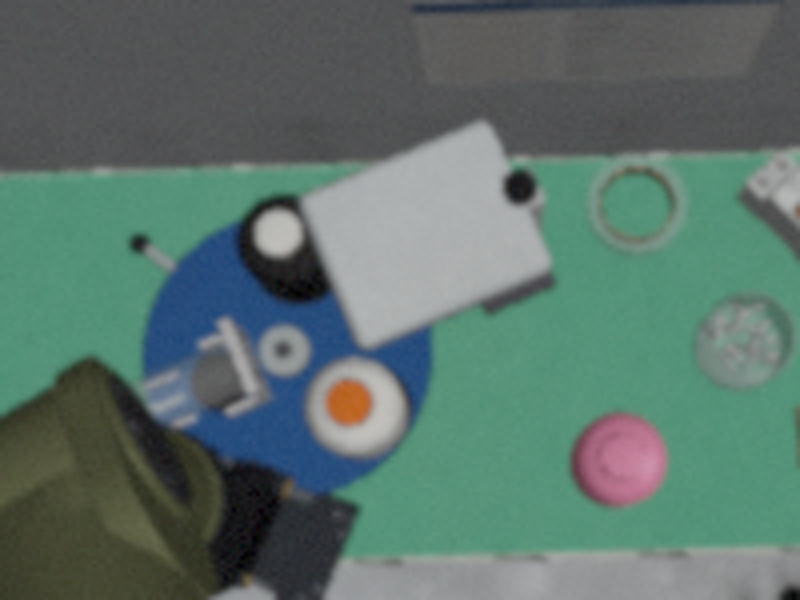

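Disc turned about 63° so far: ball at (139,243), oiler bay now left at (160,395), both pots standing at (280,235) and (350,400). I'll push on more slowly.

jog_arm([
  {"tx":-0.1,"ty":-5.1,"tz":0,"wx":0,"wy":0,"wz":-0.045,"gripper":0.3},
  {"tx":-0.5,"ty":-10.2,"tz":0,"wx":0,"wy":0,"wz":-0.091,"gripper":0.3},
  {"tx":-1,"ty":-15.3,"tz":0,"wx":0,"wy":0,"wz":-0.136,"gripper":0.3},
  {"tx":-1.9,"ty":-20.4,"tz":0,"wx":0,"wy":0,"wz":-0.182,"gripper":0.3},
  {"tx":-2.5,"ty":-23.5,"tz":0,"wx":0,"wy":0,"wz":-0.21,"gripper":0.3},
])

```text
time: 5.12
position: [0.4052, 0.1898, 0.036]
tool_rot: [0.32, 3.124, 0.007]
ft_force: [-0.0, 5.3, -2.6]
grip_width: 0.3
grip_force: 3.1
```

jog_arm([
  {"tx":0,"ty":-2,"tz":0,"wx":0,"wy":0,"wz":-0.017,"gripper":0.3},
  {"tx":-0.1,"ty":-4,"tz":0,"wx":0,"wy":0,"wz":-0.035,"gripper":0.3},
  {"tx":-0.2,"ty":-6,"tz":0,"wx":0,"wy":0,"wz":-0.052,"gripper":0.3},
  {"tx":-0.3,"ty":-8,"tz":0,"wx":0,"wy":0,"wz":-0.07,"gripper":0.3},
  {"tx":-0.4,"ty":-10,"tz":0,"wx":0,"wy":0,"wz":-0.087,"gripper":0.3},
])

```text
time: 5.53
position: [0.4033, 0.1767, 0.0356]
tool_rot: [0.186, 3.136, -0.001]
ft_force: [0.5, 1.1, 0.7]
grip_width: 0.299
grip_force: 0.2
```

```bash
cat >> h.py <<'E'
def ballang(im,guess):
    """angle of black ball (r .130, z .042) near guess deg: darkest-disc match along the arc"""
    g=cv2.GaussianBlur(cv2.cvtColor(im["color"],cv2.COLOR_BGR2GRAY),(5,5),0)
    best=[]
    for a in np.arange(guess-14,guess+14,.25):
        u=proj(im,polar(.130,a,.042)); best.append((float(cv2.getRectSubPix(g,(1,1),(float(u[0]),float(u[1])))[0,0]),a))
    m=min(best)[0]; s=[a for v,a in best if v<m+15]; return np.mean(s),m
E
python3 - <<'E'
from h import *
p,r=cur(); d=p[:2]-C;print(np.linalg.norm(d),np.degrees(np.arctan2(d[1],d[0])),ctrl.get_state()["ft_force"],ctrl.get_state()["joint_positions"].round(2))
im=vision.get_image("top");print(ballang(im,70))
E
```

```text
0.11277168666422706 173.42386575879243 [0.4740976  1.09890136 0.69824448] [-0.66  0.06  0.19  2.16 -0.01  0.92  0.99]
(np.float64(69.75), 63.0)
```

jog_arm([
  {"tx":0,"ty":-1.5,"tz":0,"wx":0,"wy":0,"wz":-0.012,"gripper":0.3},
  {"tx":0,"ty":-3,"tz":0,"wx":0,"wy":0,"wz":-0.024,"gripper":0.3},
  {"tx":-0.1,"ty":-4,"tz":0,"wx":0,"wy":0,"wz":-0.035,"gripper":0.3},
  {"tx":-0.1,"ty":-4.5,"tz":0,"wx":0,"wy":0,"wz":-0.04,"gripper":0.3},
  {"tx":-0.1,"ty":-4.5,"tz":0,"wx":0,"wy":0,"wz":-0.04,"gripper":0.3},
])

```text
time: 6.0
position: [0.4027, 0.1725, 0.0355]
tool_rot: [-0.125, -3.139, 0.0]
ft_force: [-1.1, -0.3, -0.7]
grip_width: 0.301
grip_force: 0.0
```

Run:
```python
from h import *
p,r=cur(); d=p[:2]-C;print(np.linalg.norm(d),np.degrees(np.arctan2(d[1],d[0])),ctrl.get_state()["ft_force"])
im=vision.get_image("top");print(ballang(im,72))
```

```text
0.11298141356358199 175.60700421740228 [-1.08549568 -0.32464736 -0.67962283]
(np.float64(72.375), 58.0)
```

jog_arm([
  {"tx":0,"ty":4,"tz":0,"wx":0,"wy":0,"wz":0.03,"gripper":0.3},
  {"tx":0,"ty":6,"tz":-5,"wx":0,"wy":0,"wz":0.05,"gripper":0.3},
  {"tx":0,"ty":6,"tz":-40,"wx":0,"wy":0,"wz":0.05,"gripper":0.3},
  {"tx":0,"ty":6,"tz":-80,"wx":0,"wy":0,"wz":0.05,"gripper":0.3},
  {"tx":0,"ty":6,"tz":-120,"wx":0,"wy":0,"wz":0.05,"gripper":0.5},
])

```text
time: 6.47
position: [0.4023, 0.1783, 0.1564]
tool_rot: [-0.204, -3.133, 0.002]
ft_force: [1.7, 1.0, -0.6]
grip_width: 0.323
grip_force: 0.0
```

Run:
```python
from h import *
im=vision.get_image("top");print(ballang(im,72))
p,r=cur();print(p,np.degrees(np.arctan2(*r.as_matrix()[:2,0][::-1])))
q=polar(.30,133.6,.2);print(q); inc(p,r,q,down(133.6),1); inc(p,r,q,down(133.6,30),1)
print([ (np.round(d["bbox"]).tolist(),d["conf"]) for n in ("oiler","bay_mark","pointer_tip") for d in vision.spot_in("top",n)])
```

```text
(np.float64(72.375), 60.0)
[0.40708499 0.18078609 0.16504034] 172.55045337301055
[0.30841414 0.38105156 0.2       ]
[123. 186. -35.] [0.01  0.006 0.68 ]
[123. 186. -35.] [ 0.188 -0.497  0.661]
[([208.0, 192.0, 235.0, 215.0], 0.6), ([173.0, 199.0, 193.0, 221.0], 0.53), ([152.0, 165.0, 240.0, 229.0], 0.87), ([203.0, 138.0, 268.0, 196.0], 0.85), ([172.0, 201.0, 193.0, 221.0], 0.54)]
```

jog_arm([
  {"tx":12,"ty":18,"tz":-4,"wx":0,"wy":0,"wz":0.07,"gripper":0.7},
  {"tx":28,"ty":40,"tz":-8,"wx":0,"wy":0,"wz":0.16,"gripper":0.7},
  {"tx":44,"ty":66,"tz":-14,"wx":0,"wy":0,"wz":0.26,"gripper":0.7},
  {"tx":62,"ty":94,"tz":-20,"wx":0,"wy":0,"wz":0.36,"gripper":0.7},
  {"tx":80,"ty":122,"tz":-26,"wx":0,"wy":0,"wz":0.46,"gripper":0.7},
])

```text
time: 7.08
position: [0.3381, 0.3102, 0.18]
tool_rot: [-0.921, -3.002, 0.004]
ft_force: [0.5, 0.7, -0.2]
grip_width: 0.686
grip_force: 0.0
```

Run:
```python
from h import *
p,r=cur();print(p,np.degrees(np.arctan2(*r.as_matrix()[:2,0][::-1])),ctrl.get_state()["joint_positions"].round(2))
q=polar(.30,133.6,.2);inc(p,r,q,down(133.6,25),5)
im=vision.get_image("top");print(ballang(im,72));cv2.imwrite("pics/t3.png",cv2.resize(im["color"][130:250,145:305],(800,600),interpolation=cv2.INTER_CUBIC))
```

```text
[0.33809143 0.31021537 0.18002195] 145.87164355691328 [-0.79 -0.05 -0.01  1.96 -0.    1.24  0.18]
[13.  8. -4.] [ 0.009 -0.087  0.042]
[26. 17. -8.] [ 0.017 -0.174  0.085]
[ 39.  25. -12.] [ 0.026 -0.261  0.127]
[ 51.  34. -16.] [ 0.035 -0.348  0.169]
[ 64.  42. -20.] [ 0.044 -0.435  0.211]
(np.float64(72.25), 57.0)
```

View pics/t3.png

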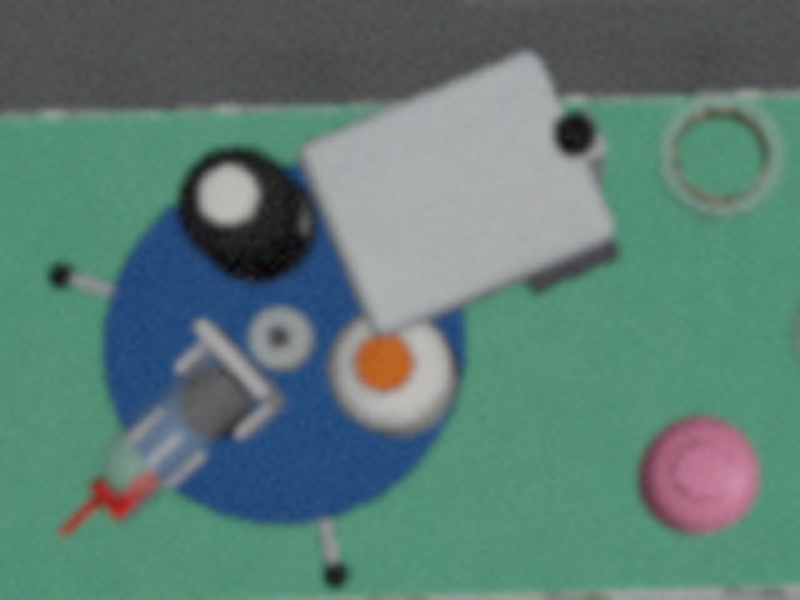

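The bay is at the pointer: nozzle at (62,530), neck (110,490), place at (215,400), with the red pointer showing beneath at (140,490). The pots are standing and the balls are at (60,275) and (335,573). I'll check the angle against the lamp head's corners while going to a tilted start pose.

Run:
```python
from h import *
im=vision.get_image("top")
a=lambda p:(np.degrees(np.arctan2(*(p[:2]-C)[::-1]))%360,np.linalg.norm(p[:2]-C))
cs=[ray(im,130+x/4,110+y/4,.233) for x,y in((302,203),(490,122),(552,268),(367,350))]
m=np.mean(cs,0);print("pointer from lamp",a(m)[0]-160,a(m)[1])
e=(cs[1]-cs[0]+cs[2]-cs[3]);print("edge",np.degrees(np.arctan2(e[1],e[0]))%360-160)
P=lambda x,y,z:ray(im,145+x/5,130+y/5,z)
print(a(P(60,275,.042))[0]+60,a(P(335,573,.042))[0]-60,"nozzle",a(P(62,532,.067)),"neck",a(P(108,490,.067)))
```

```text
pointer from lamp 129.73224484531545 0.1133801272046465
edge 132.47355624201975
132.4610171772108 131.64864563253568 nozzle (np.float64(131.83325921967463), np.float64(0.15353009167701814)) neck (np.float64(131.89143950969483), np.float64(0.1213514873270684))
```

jog_arm([
  {"tx":13,"ty":8,"tz":-4,"wx":0.01,"wy":-0.087,"wz":0.042,"gripper":0.7},
  {"tx":26,"ty":17,"tz":-8,"wx":0.017,"wy":-0.174,"wz":0.085,"gripper":0.7},
  {"tx":39,"ty":25,"tz":-12,"wx":0.026,"wy":-0.261,"wz":0.127,"gripper":0.7},
  {"tx":51,"ty":34,"tz":-16,"wx":0.035,"wy":-0.348,"wz":0.169,"gripper":0.7},
  {"tx":64,"ty":42,"tz":-20,"wx":0.044,"wy":-0.435,"wz":0.211,"gripper":0.7},
])

```text
time: 7.6
position: [0.3097, 0.3802, 0.2011]
tool_rot: [1.068, 2.506, -0.236]
ft_force: [0.5, -0.7, -0.4]
grip_width: 0.699
grip_force: 0.0
```

Run:
```python
from h import *
p,r=cur();print(ctrl.get_state()["joint_positions"].round(2))
inc(p,r,polar(.26,132,.14),down(132,50),5)
```

```text
[-1.01  0.12 -0.24  1.81  0.42  1.44 -0.59]
[-2.  1. 14.] [ 0.004 -0.086  0.005]
[-4.  3. 29.] [ 0.009 -0.172  0.01 ]
[-5.  4. 43.] [ 0.013 -0.259  0.015]
[-7.  5. 57.] [ 0.018 -0.345  0.019]
[-9.  7. 72.] [ 0.022 -0.431  0.024]
```

jog_arm([
  {"tx":-2,"ty":1,"tz":14,"wx":0.004,"wy":-0.086,"wz":0.005,"gripper":0.7},
  {"tx":-4,"ty":3,"tz":29,"wx":0.009,"wy":-0.172,"wz":0.01,"gripper":0.7},
  {"tx":-5,"ty":4,"tz":43,"wx":0.013,"wy":-0.259,"wz":0.015,"gripper":0.7},
  {"tx":-7,"ty":5,"tz":57,"wx":0.018,"wy":-0.345,"wz":0.02,"gripper":0.7},
  {"tx":-9,"ty":7,"tz":72,"wx":0.022,"wy":-0.431,"wz":0.024,"gripper":0.7},
])

```text
time: 8.02
position: [0.3418, 0.3569, 0.1387]
tool_rot: [0.934, 2.111, -0.439]
ft_force: [-0.4, -0.2, 0.1]
grip_width: 0.703
grip_force: 0.0
```

Run:
```python
from h import *
p,r=cur();print(ctrl.get_state()["joint_positions"].round(2))
inc(p,r,polar(.21,132,.10),down(132,70),5)
inc(p,r,polar(.21,132,.10),down(132,50),1)
```

```text
[-1.16  0.4  -0.23  1.82  0.73  1.59 -0.91]
[-0. -0. 13.] [ 0.    -0.07   0.001]
[-1. -0. 25.] [ 0.001 -0.14   0.002]
[-1. -0. 38.] [ 0.001 -0.21   0.002]
[-2. -0. 50.] [ 0.001 -0.279  0.003]
[-2. -0. 63.] [ 0.002 -0.349  0.004]
[-2. -0. 63.] [ 0.001 -0.     0.004]
```

Reachable with margin. I'll tilt to 70° at radius 0.21.

jog_arm([
  {"tx":0,"ty":0,"tz":13,"wx":0,"wy":-0.07,"wz":0,"gripper":0.7},
  {"tx":-1,"ty":0,"tz":25,"wx":0,"wy":-0.14,"wz":0.001,"gripper":0.7},
  {"tx":-1,"ty":0,"tz":38,"wx":0,"wy":-0.21,"wz":0.002,"gripper":0.7},
  {"tx":-2,"ty":0,"tz":50,"wx":0,"wy":-0.279,"wz":0.003,"gripper":0.7},
  {"tx":-2,"ty":0,"tz":63,"wx":0.001,"wy":-0.349,"wz":0.004,"gripper":0.7},
])

```text
time: 8.43
position: [0.3751, 0.3199, 0.0997]
tool_rot: [0.797, 1.792, -0.559]
ft_force: [-0.7, -0.2, -0.4]
grip_width: 0.7
grip_force: 0.0
```

Run:
```python
from h import *
p,r=cur();print(ctrl.get_state()["joint_positions"].round(2))
im=vision.get_image("wrist");cv2.imwrite("pics/w1.png",im["color"])
for P in (polar(.1535,132,.067),polar(.117,132,.067),polar(.09,132,.086)): print(proj(im,P).round())
print([(np.round(d["bbox"]).tolist(),round(d["conf"],2)) for d in vision.spot_in("wrist","oiler")])
inc(p,r,polar(.09,132,.070),down(132,72),4)
```

```text
[-1.25  0.64 -0.15  1.84  0.91  1.71 -1.09]
[259. 189.]
[259. 192.]
[259. 212.]
[([245.0, 176.0, 279.0, 210.0], 0.6), ([152.0, 175.0, 174.0, 205.0], 0.52)]
[-3. -0. 31.] [-0.    -0.009  0.   ]
[-7. -0. 61.] [-0.    -0.018  0.   ]
[-10.  -0.  92.] [-0.    -0.027  0.   ]
[-13.  -0. 123.] [-0.    -0.036  0.001]
```

View pics/w1.png

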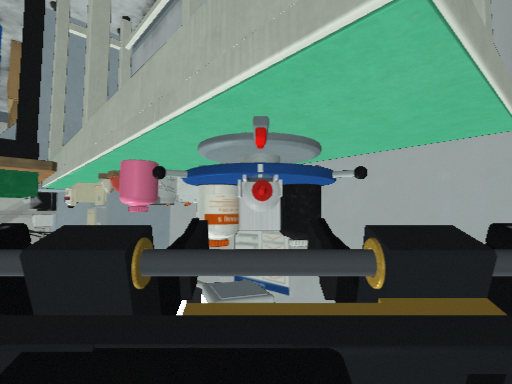

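The wrist view (upside down) shows the oiler's nozzle end-on at (262,190), the red pointer at (261,140) in line with it, and the spoke balls at (160,173) and (361,173), symmetric. So the bay is indexed and the gripper is aligned.

Run:
```python
from h import *
p,r=cur();im=vision.get_image("wrist");E=im["extrinsics"];c=-E[:3,:3].T@E[:3,3];print(c,r.inv().apply(c-p),im["fx"])
for s in(1,2): print(proj(im,polar(.1535,132,.067)+r.apply([0,.001*s,0])).round(1))
```

```text
[0.25417439 0.44984824 0.08249882] [ 0.07441066 -0.00083861 -0.16302994] 288.2025453633317
[263. 192.]
[264.3 192. ]
```

jog_arm([
  {"tx":-2,"ty":0,"tz":25,"wx":0,"wy":0.01,"wz":0,"gripper":0.7},
  {"tx":-5,"ty":0,"tz":50,"wx":0,"wy":0.02,"wz":0,"gripper":0.7},
  {"tx":-8,"ty":0,"tz":75,"wx":0,"wy":0.035,"wz":0,"gripper":0.7},
  {"tx":-11,"ty":0,"tz":100,"wx":0,"wy":0.035,"wz":0,"gripper":0.7},
  {"tx":-13,"ty":0,"tz":123,"wx":0,"wy":0.035,"wz":0,"gripper":0.7},
])

```text
time: 9.0
position: [0.4563, 0.2314, 0.0717]
tool_rot: [0.819, 1.828, -0.541]
ft_force: [-0.2, 0.2, -0.6]
grip_width: 0.704
grip_force: 0.0
```

Run:
```python
from h import *
p,r=cur();s=ctrl.get_state();print(s["joint_positions"].round(2),s["ft_force"].round(1));d=p[:2]-C;print(p,np.linalg.norm(d),np.degrees(np.arctan2(d[1],d[0])));z=r.as_matrix()[:,2];print("tilt",np.degrees(np.arccos(-z[2])),np.degrees(np.arctan2(-z[1],-z[0])))
```

```text
[-1.11  0.58 -0.08  1.99  1.02  1.5  -1.08] [-0.2  0.2 -0.6]
[0.45626274 0.23140234 0.07168093] 0.08975229414627722 131.1307794880708
tilt 67.55010457690848 132.02944331101523
```

jog_arm([
  {"tx":0,"ty":0,"tz":0,"wx":0,"wy":0,"wz":0,"gripper":0.5},
  {"tx":0,"ty":0,"tz":0,"wx":0,"wy":0,"wz":0,"gripper":0.45},
  {"tx":0,"ty":0,"tz":0,"wx":0,"wy":0,"wz":0,"gripper":0.4},
  {"tx":0,"ty":0,"tz":0,"wx":0,"wy":0,"wz":0,"gripper":0.35},
  {"tx":0,"ty":0,"tz":0,"wx":0,"wy":0,"wz":0,"gripper":0.35},
], grip_force=6)

```text
time: 9.42
position: [0.4547, 0.2337, 0.0707]
tool_rot: [0.816, 1.828, -0.541]
ft_force: [-0.7, 0.2, 0.3]
grip_width: 0.424
grip_force: 6.0
```

Run:
```python
from h import *
p,r=cur();d=p[:2]-C;rr=np.linalg.norm(d);print(rr,np.degrees(np.arctan2(d[1],d[0])))
v=r.inv().apply(np.r_[(.0315-rr)*np.array([np.cos(np.radians(132)),np.sin(np.radians(132))]),.048-p[2]]);print(v)
for a in(4,8,12,16,20): print(a,((v-R.from_rotvec([0,np.radians(a),0]).apply(v))*1e3).round(1),round(np.radians(a),3))
print(r.inv().apply([0,0,1]).round(2))
```

```text
0.09254692607607476 130.93219017287137
[-0.00227821 -0.00015759  0.06509103]
4 [-4.5  0.  -0. ] 0.07
8 [-9.1 -0.   0.3] 0.14
12 [-13.6  -0.    0.9] 0.209
16 [-18.    0.    1.9] 0.279
20 [-22.4  -0.    3.1] 0.349
[-0.92  0.   -0.38]
```

jog_arm([
  {"tx":-5.5,"ty":0,"tz":-0.4,"wx":0,"wy":0.07,"wz":0,"gripper":0.35},
  {"tx":-10.9,"ty":0,"tz":-0.5,"wx":0,"wy":0.14,"wz":0,"gripper":0.35},
  {"tx":-15.4,"ty":0,"tz":0.1,"wx":0,"wy":0.209,"wz":0,"gripper":0.35},
  {"tx":-19.8,"ty":0,"tz":1.1,"wx":0,"wy":0.279,"wz":0,"gripper":0.35},
  {"tx":-24.2,"ty":0,"tz":2.3,"wx":0,"wy":0.349,"wz":0,"gripper":0.35},
])

```text
time: 9.83
position: [0.4606, 0.2285, 0.0914]
tool_rot: [0.954, 2.153, -0.41]
ft_force: [-6.0, 6.0, -0.1]
grip_width: 0.423
grip_force: 6.0
```

jog_arm([
  {"tx":-4.5,"ty":0,"tz":0,"wx":0,"wy":0.07,"wz":0,"gripper":0.35},
  {"tx":-9.1,"ty":0,"tz":0.3,"wx":0,"wy":0.14,"wz":0,"gripper":0.35},
  {"tx":-13.6,"ty":0,"tz":0.9,"wx":0,"wy":0.209,"wz":0,"gripper":0.35},
  {"tx":-18,"ty":0,"tz":1.9,"wx":0,"wy":0.279,"wz":0,"gripper":0.35},
  {"tx":-22.4,"ty":0,"tz":3.1,"wx":0,"wy":0.349,"wz":0,"gripper":0.35},
])

```text
time: 10.25
position: [0.4727, 0.215, 0.1073]
tool_rot: [1.091, 2.461, -0.257]
ft_force: [-4.4, 5.0, 1.2]
grip_width: 0.394
grip_force: 5.8
```

Run:
```python
from h import *
s=ctrl.get_state();print(s["joint_positions"].round(2),s["ft_force"].round(1),s["grip_width"])
im=vision.get_image("scene");u=proj(im,polar(.03,132,.1)).astype(int);print(u)
cv2.imwrite("pics/s1.png",cv2.resize(im["color"][u[1]-60:u[1]+45,u[0]-70:u[0]+70],(800,600),interpolation=cv2.INTER_CUBIC))
```

```text
[-0.74  0.13 -0.08  2.01  0.55  1.1  -0.36] [-4.4  5.   1.2] 0.39439915376302653
[209 197]
```

View pics/s1.png

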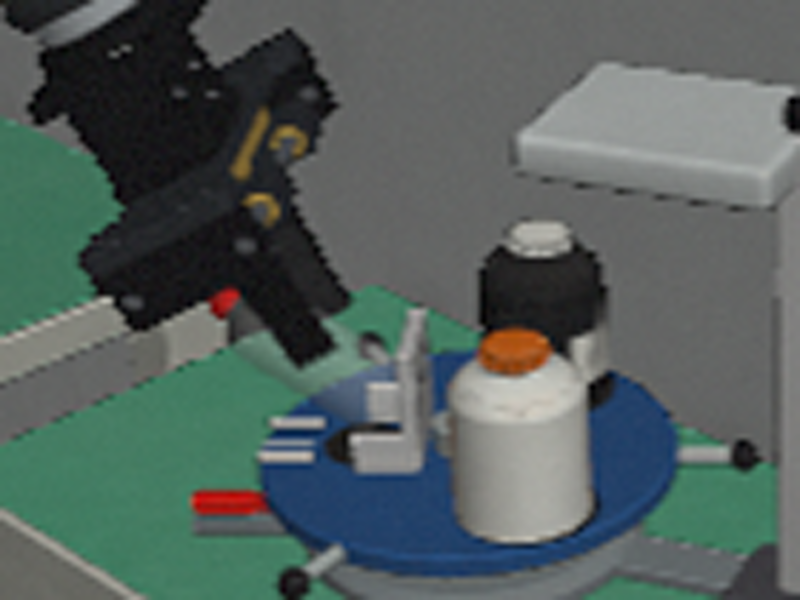

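The picture shows the oiler half raised, with its red collar at (225,303) and body running down to the stop plate. The 6.7 N outward force means its foot presses on the plate: my pivot must also travel outward. I'll check the estimate by projecting it.

Run:
```python
from h import *
im=vision.get_image("scene");u0=np.array([209-70,197-60])
p,r=cur();print(p)
z=r.as_matrix()[:,2];print("tilt",np.degrees(np.arccos(-z[2])))
for th in(40,48):
  t=np.radians(th);R0=28+38*np.sin(t)
  for a,b in((92,19),(122,19),(0,19),(87,38),(87,0)):
    P=polar((R0+a*np.cos(t)-b*np.sin(t))/1e3,132,(50+a*np.sin(t)+b*np.cos(t))/1e3)
    q=(proj(im,P)-u0)*[800/140,600/105];print(th,a,b,q.round(),"tool",(r.inv().apply(P-p)*1e3).round())
for v in([0,0,0],[0,-.02,0],[0,.02,0]): print(((proj(im,p+r.apply(v))-u0)*[800/140,600/105]).round())
```

```text
[0.47610833 0.21071336 0.10913522]
tilt 27.64994056174648
40 92 19 [226. 302.] tool [ 37.  -2. -36.]
40 122 19 [172. 264.] tool [ 49.  -2. -64.]
40 0 19 [387. 413.] tool [ 2. -3. 49.]
40 87 38 [258. 280.] tool [ 18.  -2. -39.]
40 87 0 [212. 336.] tool [ 53.  -3. -24.]
48 92 19 [239. 287.] tool [ 28.  -2. -39.]
48 122 19 [191. 244.] tool [ 35.  -2. -68.]
48 0 19 [383. 417.] tool [ 5. -3. 50.]
48 87 38 [275. 270.] tool [  8.  -2. -39.]
48 87 0 [220. 319.] tool [ 45.  -2. -30.]
[336. 327.]
[329. 347.]
[342. 307.]
```

The projection matches exactly (collar predicted at 226,302). The oiler is 40° up with its lower foot edge at radius 52 mm, held only by the pad corners. I'll lower it back about that edge and regrasp properly.

Run:
```python
from h import *
p,r=cur()
P=polar(.0524,132,.050); v=r.inv().apply(P-p);v[1]=0;print(v)
for a in(5,10,15,20): print(a,((v-R.from_rotvec([0,-np.radians(a),0]).apply(v))*1e3).round(1),round(-np.radians(a),3))
```

```text
[0.01972574 0.         0.05640003]
5 [ 5.   0.  -1.5] -0.087
10 [10.1  0.  -2.6] -0.175
15 [15.3  0.  -3.2] -0.262
20 [20.5  0.  -3.3] -0.349
```

jog_arm([
  {"tx":4,"ty":0,"tz":-1.2,"wx":0,"wy":-0.07,"wz":0,"gripper":0.35},
  {"tx":8,"ty":0,"tz":-2.2,"wx":0,"wy":-0.14,"wz":0,"gripper":0.35},
  {"tx":12.2,"ty":0,"tz":-2.9,"wx":0,"wy":-0.21,"wz":0,"gripper":0.35},
  {"tx":16.3,"ty":0,"tz":-3.2,"wx":0,"wy":-0.28,"wz":0,"gripper":0.35},
  {"tx":20.5,"ty":0,"tz":-3.3,"wx":0,"wy":-0.349,"wz":0,"gripper":0.35},
])

```text
time: 10.77
position: [0.4602, 0.2268, 0.0997]
tool_rot: [0.952, 2.139, -0.418]
ft_force: [0.3, 0.3, -0.4]
grip_width: 0.377
grip_force: 5.7
```

jog_arm([
  {"tx":4,"ty":0,"tz":-1.2,"wx":0,"wy":-0.07,"wz":0,"gripper":0.35},
  {"tx":8,"ty":0,"tz":-2.2,"wx":0,"wy":-0.14,"wz":0,"gripper":0.35},
  {"tx":12.2,"ty":0,"tz":-2.9,"wx":0,"wy":-0.21,"wz":0,"gripper":0.35},
  {"tx":16.3,"ty":0,"tz":-3.2,"wx":0,"wy":-0.28,"wz":0,"gripper":0.35},
  {"tx":20.5,"ty":0,"tz":-3.3,"wx":0,"wy":-0.349,"wz":0,"gripper":0.35},
])

```text
time: 11.18
position: [0.4492, 0.2394, 0.0863]
tool_rot: [0.81, 1.823, -0.541]
ft_force: [0.2, -0.1, -1.2]
grip_width: 0.376
grip_force: 5.7
```

Run:
```python
from h import *
s=ctrl.get_state();p,r=cur();z=r.as_matrix()[:,2];d=p[:2]-C;print(p,np.linalg.norm(d),"tilt",np.degrees(np.arccos(-z[2])),s["ft_force"].round(1),s["grip_width"])
im=vision.get_image("scene");u=np.array([209,197])
cv2.imwrite("pics/s2.png",cv2.resize(im["color"][u[1]-60:u[1]+45,u[0]-80:u[0]+60],(800,600),interpolation=cv2.INTER_CUBIC))
for a in(0,92,122):
    print(((proj(im,polar(.0524+a/1e3,132,.069))-u+[80,60])*800/140).round())
```

```text
[0.44922403 0.23939203 0.08634307] 0.10040014708854296 tilt 67.94760815310835 [ 0.2 -0.1 -1.2] 0.3758470375151672
[418. 405.]
[224. 405.]
[162. 405.]
```

View pics/s2.png

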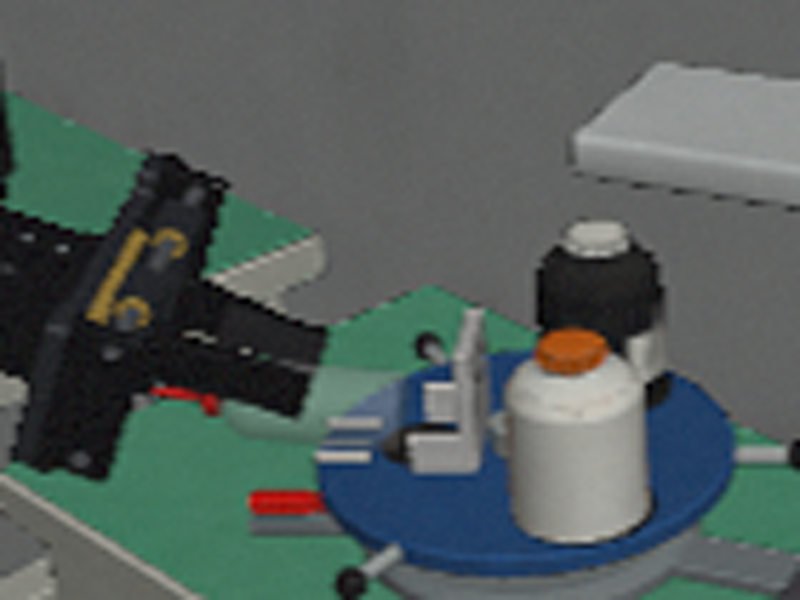

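Nearly lying now: nozzle (155,393), collar (212,403), so the foot is at about radius 57 mm. That's too far out to release safely, as its centre of mass would pass the rim. I'll slide it back inward before letting go.

jog_arm([
  {"tx":-2.2,"ty":0,"tz":5.3,"wx":0,"wy":0,"wz":0,"gripper":0.35},
  {"tx":-4.3,"ty":0,"tz":10.6,"wx":0,"wy":0,"wz":0,"gripper":0.35},
  {"tx":-6.4,"ty":0,"tz":16,"wx":0,"wy":0,"wz":0,"gripper":0.35},
  {"tx":-8.6,"ty":0,"tz":21.3,"wx":0,"wy":0,"wz":0,"gripper":0.35},
  {"tx":-6.7,"ty":0,"tz":22,"wx":0,"wy":0,"wz":0,"gripper":0.35},
])

```text
time: 11.65
position: [0.467, 0.2183, 0.0864]
tool_rot: [0.821, 1.824, -0.543]
ft_force: [-0.1, 0.2, 0.0]
grip_width: 0.38
grip_force: 5.7
```

Run:
```python
from h import *
s=ctrl.get_state();p,r=cur();d=p[:2]-C;print(p,np.linalg.norm(d),s["ft_force"].round(1),s["grip_width"])
im=vision.get_image("scene")
hsv=cv2.cvtColor(im["color"],cv2.COLOR_BGR2HSV);m=((hsv[...,0]<6)|(hsv[...,0]>174))&(hsv[...,1]>150)&(hsv[...,2]>70)
n,l,st,c=cv2.connectedComponentsWithStats(m.astype(np.uint8))
for i in range(1,n):
    if st[i,4]>4: print(st[i],c[i].round(1))
for f in(.031,.036,.041):print(f,[proj(im,polar(f+a/1e3,132,.067)).round(1).tolist() for a in(92,122)])
```

```text
[0.46699406 0.21828553 0.0864058 ] 0.07281577040359222 [-0.1  0.2  0. ] 0.3797999015924513
[166 205  11   5  26] [171.7 206.3]
[173 223  13   4  48] [178.5 224.5]
0.031 [[176.2, 208.5], [165.2, 208.6]]
0.036 [[174.3, 208.5], [163.4, 208.6]]
0.041 [[172.5, 208.5], [161.5, 208.6]]
```

jog_arm([
  {"tx":1.5,"ty":0,"tz":0.6,"wx":0,"wy":-0.02,"wz":0,"gripper":0.35},
  {"tx":3,"ty":0,"tz":1,"wx":0,"wy":-0.03,"wz":0,"gripper":0.37},
  {"tx":3,"ty":0,"tz":1,"wx":0,"wy":-0.03,"wz":0,"gripper":0.42},
  {"tx":3,"ty":0,"tz":1,"wx":0,"wy":-0.03,"wz":0,"gripper":0.6},
  {"tx":3,"ty":0,"tz":1,"wx":0,"wy":-0.03,"wz":0,"gripper":0.7},
])

```text
time: 12.12
position: [0.4651, 0.2209, 0.0811]
tool_rot: [0.804, 1.8, -0.553]
ft_force: [-0.9, -0.4, 0.6]
grip_width: 0.493
grip_force: 0.0
```

Run:
```python
from h import *
s=ctrl.get_state();p,r=cur();print(s["grip_width"])
im=vision.get_image("scene")
hsv=cv2.cvtColor(im["color"],cv2.COLOR_BGR2HSV);m=((hsv[...,0]<6)|(hsv[...,0]>174))&(hsv[...,1]>150)&(hsv[...,2]>70)
n,l,st,c=cv2.connectedComponentsWithStats(m.astype(np.uint8))
for i in range(1,n):
    if st[i,4]>4: print(st[i],c[i].round(1))
im=vision.get_image("top");print(ballang(im,72))
inc(p,r,polar(.094,132,.069),down(132,72),3)
```

```text
0.4927221302214264
[164 208  13   4  23] [170.2 209. ]
[173 223  13   4  48] [178.5 224.5]
[317 288   3   3   5] [318.2 289. ]
(np.float64(72.25), 58.0)
[ 6. -0. -4.] [ 0.    -0.015 -0.001]
[12. -1. -8.] [ 0.    -0.031 -0.002]
[ 18.  -1. -13.] [ 0.    -0.046 -0.002]
```

jog_arm([
  {"tx":0,"ty":0,"tz":0,"wx":0,"wy":0,"wz":0,"gripper":0.7},
  {"tx":6,"ty":0,"tz":-4,"wx":0,"wy":-0.015,"wz":0,"gripper":0.7},
  {"tx":12,"ty":-0.5,"tz":-8,"wx":0,"wy":-0.03,"wz":0,"gripper":0.65},
  {"tx":18,"ty":-0.5,"tz":-13,"wx":0,"wy":-0.045,"wz":0,"gripper":0.55},
  {"tx":18,"ty":-0.5,"tz":-13,"wx":0,"wy":-0.045,"wz":0,"gripper":0.5},
])

```text
time: 12.63
position: [0.4509, 0.2357, 0.0671]
tool_rot: [0.781, 1.76, -0.567]
ft_force: [-1.0, 0.4, -0.1]
grip_width: 0.575
grip_force: 0.0
```

jog_arm([
  {"tx":0,"ty":0,"tz":0,"wx":0,"wy":0,"wz":0,"gripper":0.45},
  {"tx":0,"ty":0,"tz":0,"wx":0,"wy":0,"wz":0,"gripper":0.4},
  {"tx":0,"ty":0,"tz":0,"wx":0,"wy":0,"wz":0,"gripper":0.36},
  {"tx":0,"ty":0,"tz":0,"wx":0,"wy":0,"wz":0,"gripper":0.36},
  {"tx":0,"ty":0,"tz":0,"wx":0,"wy":0,"wz":0,"gripper":0.36},
], grip_force=8)

```text
time: 13.05
position: [0.4528, 0.2339, 0.0695]
tool_rot: [0.787, 1.758, -0.567]
ft_force: [-0.1, 0.4, -0.4]
grip_width: 0.422
grip_force: 8.0
```

Run:
```python
from h import *
p,r=cur();d=p[:2]-C;rr=np.linalg.norm(d);z=r.as_matrix()[:,2];t0=np.degrees(np.arccos(-z[2]))
print(rr,np.degrees(np.arctan2(d[1],d[0])),p[2],t0,ctrl.get_state()["joint_positions"].round(2))
# planar (r,z) path: lower foot edge (e,h) moves from (34,48) via lift, r outward
v=np.array([rr*1e3-34,p[2]*1e3-48])
def pose(th):
    t=np.radians(th); e=34+35*np.sin(t)+min(th/10,1); h=48+2*min(th/10,1)
    c,s=np.cos(t),np.sin(t); return np.array([e+c*v[0]-s*v[1],h+s*v[0]+c*v[1]])
th=np.arange(0,86,5)
for k in range(0,len(th)-1,5):
    tl=np.radians(t0-th[k]); b=pose(th[k])
    for j in range(k+1,min(k+6,len(th))):
        q=pose(th[j])-b; print(th[j],np.round([q[0]*np.cos(tl)-q[1]*np.sin(tl),-q[0]*np.sin(tl)-q[1]*np.cos(tl)],1),round(np.radians(th[j]-th[k]),3))
    print()
```

```text
0.09387550423987019 131.71682383085644 0.06952289106635035 71.97249687562167 [-1.12  0.64 -0.09  1.97  1.05  1.56 -1.12]
5 [-5.4 -3.3] 0.087
10 [-10.7  -6. ] 0.175
15 [-15.2  -7.5] 0.262
20 [-19.5  -8.5] 0.349
25 [-23.7  -8.9] 0.436

30 [-3.7 -1.6] 0.087
35 [-7.4 -2.6] 0.175
40 [-11.1  -3. ] 0.262
45 [-14.8  -2.8] 0.349
50 [-18.5  -2. ] 0.436

55 [-3.8 -0.3] 0.087
60 [-7.8 -0. ] 0.175
65 [-11.8   0.8] 0.262
70 [-16.    2.2] 0.349
75 [-20.2   4.2] 0.436

80 [-4.9  0.4] 0.087
85 [-10.    1.4] 0.175
```

jog_arm([
  {"tx":-5.4,"ty":0,"tz":-3.3,"wx":0,"wy":0.087,"wz":0,"gripper":0.36},
  {"tx":-10.7,"ty":0,"tz":-6,"wx":0,"wy":0.175,"wz":0,"gripper":0.36},
  {"tx":-15.2,"ty":0,"tz":-7.5,"wx":0,"wy":0.262,"wz":0,"gripper":0.36},
  {"tx":-19.5,"ty":0,"tz":-8.5,"wx":0,"wy":0.349,"wz":0,"gripper":0.36},
  {"tx":-23.7,"ty":0,"tz":-8.9,"wx":0,"wy":0.436,"wz":0,"gripper":0.36},
])

```text
time: 13.47
position: [0.4516, 0.2353, 0.0952]
tool_rot: [0.963, 2.158, -0.411]
ft_force: [1.0, -0.4, -1.0]
grip_width: 0.417
grip_force: 8.0
```

jog_arm([
  {"tx":-3.7,"ty":0,"tz":-1.6,"wx":0,"wy":0.087,"wz":0,"gripper":0.36},
  {"tx":-7.4,"ty":0,"tz":-2.6,"wx":0,"wy":0.175,"wz":0,"gripper":0.36},
  {"tx":-11.1,"ty":0,"tz":-3,"wx":0,"wy":0.262,"wz":0,"gripper":0.36},
  {"tx":-14.8,"ty":0,"tz":-2.8,"wx":0,"wy":0.349,"wz":0,"gripper":0.36},
  {"tx":-18.5,"ty":0,"tz":-2,"wx":0,"wy":0.436,"wz":0,"gripper":0.36},
])

```text
time: 13.88
position: [0.4593, 0.2265, 0.1107]
tool_rot: [1.135, 2.543, -0.212]
ft_force: [-0.6, -0.2, -1.2]
grip_width: 0.423
grip_force: 8.0
```

No contact forces this time, so I'll continue.

jog_arm([
  {"tx":-3.8,"ty":0,"tz":-0.3,"wx":0,"wy":0.087,"wz":0,"gripper":0.36},
  {"tx":-7.8,"ty":0,"tz":0,"wx":0,"wy":0.175,"wz":0,"gripper":0.36},
  {"tx":-11.8,"ty":0,"tz":0.8,"wx":0,"wy":0.262,"wz":0,"gripper":0.36},
  {"tx":-16,"ty":0,"tz":2.2,"wx":0,"wy":0.349,"wz":0,"gripper":0.36},
  {"tx":-20.2,"ty":0,"tz":4.2,"wx":0,"wy":0.436,"wz":0,"gripper":0.36},
])

```text
time: 14.3
position: [0.4731, 0.2112, 0.1144]
tool_rot: [-1.259, -2.825, -0.043]
ft_force: [-0.6, 0.6, -0.7]
grip_width: 0.422
grip_force: 8.0
```

Run:
```python
from h import *
s=ctrl.get_state();p,r=cur();d=p[:2]-C;z=r.as_matrix()[:,2];print(np.linalg.norm(d),p[2],np.degrees(np.arctan2(z[:2]@d/np.linalg.norm(d),-z[2])),s["ft_force"].round(1),s["grip_width"],s["joint_positions"].round(2))
im=vision.get_image("scene");u=np.array([209,197]);print(ballang(vision.get_image("top"),72))
cv2.imwrite("pics/s3.png",cv2.resize(im["color"][u[1]-75:u[1]+45,u[0]-80:u[0]+80],(800,600),interpolation=cv2.INTER_CUBIC))
```

```text
0.06346775206521639 0.11443287203852884 3.1828314445287296 [-0.6  0.6 -0.7] 0.4221016711589868 [-0.44  0.14  0.01  1.9  -0.06  1.12  0.33]
(np.float64(71.875), 77.0)
```

View pics/s3.png

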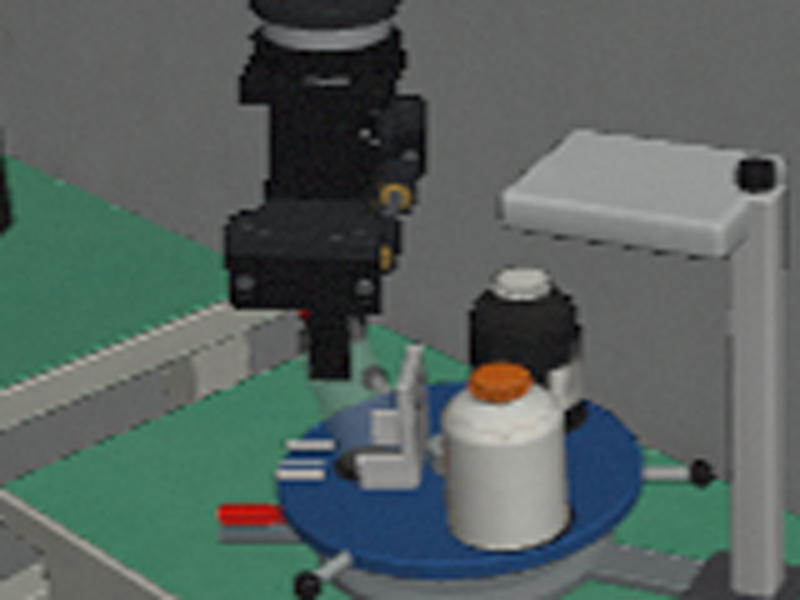

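The oiler is about 75° up, held between the fingers at (335,350), and the body leans slightly outward beside the plate at (410,420). The gripper is well clear of the lamp (510,210), and the pots are standing. I'll finish the tilt and lower it.

jog_arm([
  {"tx":-2.5,"ty":0,"tz":0.2,"wx":0,"wy":0.044,"wz":0,"gripper":0.36},
  {"tx":-4.9,"ty":0,"tz":0.4,"wx":0,"wy":0.087,"wz":0,"gripper":0.36},
  {"tx":-7.4,"ty":0,"tz":0.9,"wx":0,"wy":0.131,"wz":0,"gripper":0.36},
  {"tx":-10,"ty":0,"tz":1.4,"wx":0,"wy":0.175,"wz":0,"gripper":0.36},
  {"tx":-12,"ty":0,"tz":2,"wx":0,"wy":0.21,"wz":0,"gripper":0.36},
])

```text
time: 14.82
position: [0.4796, 0.203, 0.1102]
tool_rot: [-1.178, -2.648, -0.156]
ft_force: [0.3, 0.2, 0.0]
grip_width: 0.422
grip_force: 8.0
```

Run:
```python
from h import *
s=ctrl.get_state();p,r=cur();d=p[:2]-C;z=r.as_matrix()[:,2];tl=-np.degrees(np.arctan2(z[:2]@d/np.linalg.norm(d),-z[2]));print(np.linalg.norm(d),p[2],tl,s["ft_force"].round(1),s["grip_width"])
t=np.radians(tl); print("per mm down:",np.sin(t),np.cos(t)," per mm inward",-np.cos(t),np.sin(t))
```

```text
0.05300742664467425 0.11015359440802876 -14.996729433652398 [0.3 0.2 0. ] 0.42222858344826797
per mm down: -0.2587639075568505 0.9659405986632458  per mm inward -0.9659405986632458 -0.2587639075568505
```

jog_arm([
  {"tx":-1,"ty":0,"tz":0.2,"wx":0,"wy":0.02,"wz":0,"gripper":0.36},
  {"tx":-1.8,"ty":0,"tz":0.6,"wx":0,"wy":0.03,"wz":0,"gripper":0.36},
  {"tx":-2,"ty":0,"tz":1.2,"wx":0,"wy":0.03,"wz":0,"gripper":0.36},
  {"tx":-2.1,"ty":0,"tz":1.6,"wx":0,"wy":0.03,"wz":0,"gripper":0.36},
  {"tx":-2.2,"ty":0,"tz":2,"wx":0,"wy":0.03,"wz":0,"gripper":0.36},
])

```text
time: 15.23
position: [0.4812, 0.2022, 0.1081]
tool_rot: [-1.166, -2.624, -0.175]
ft_force: [-0.4, 0.5, -0.5]
grip_width: 0.422
grip_force: 8.0
```

jog_arm([
  {"tx":-0.1,"ty":0,"tz":0.4,"wx":0,"wy":0,"wz":0,"gripper":0.36},
  {"tx":-0.1,"ty":0,"tz":0.7,"wx":0,"wy":0,"wz":0,"gripper":0.36},
  {"tx":-0.2,"ty":0,"tz":1,"wx":0,"wy":0,"wz":0,"gripper":0.36},
  {"tx":-0.2,"ty":0,"tz":1,"wx":0,"wy":0,"wz":0,"gripper":0.36},
  {"tx":-0.2,"ty":0,"tz":1,"wx":0,"wy":0,"wz":0,"gripper":0.36},
])

```text
time: 15.65
position: [0.4817, 0.202, 0.1079]
tool_rot: [-1.168, -2.623, -0.177]
ft_force: [-1.8, 0.7, 4.2]
grip_width: 0.423
grip_force: 8.0
```

The foot is down (4 N upward). I'll open slowly.

jog_arm([
  {"tx":0,"ty":0,"tz":-0.5,"wx":0,"wy":0,"wz":0,"gripper":0.4},
  {"tx":0,"ty":0,"tz":-0.5,"wx":0,"wy":0,"wz":0,"gripper":0.43},
  {"tx":0,"ty":0,"tz":-0.5,"wx":0,"wy":0,"wz":0,"gripper":0.46},
  {"tx":0,"ty":0,"tz":-0.5,"wx":0,"wy":0,"wz":0,"gripper":0.5},
  {"tx":0,"ty":0,"tz":-0.5,"wx":0,"wy":0,"wz":0,"gripper":0.54},
])

```text
time: 16.07
position: [0.4818, 0.201, 0.107]
tool_rot: [-1.169, -2.623, -0.174]
ft_force: [-0.2, -0.0, 0.1]
grip_width: 0.505
grip_force: 0.0
```

Run:
```python
from h import *
s=ctrl.get_state();p,r=cur();d=p[:2]-C;print(p,np.degrees(np.arctan2(d[1],d[0])),s["ft_force"].round(1),s["grip_width"])
im=vision.get_image("scene");u=np.array([209,197])
cv2.imwrite("pics/s4.png",cv2.resize(im["color"][u[1]-60:u[1]+45,u[0]-80:u[0]+60],(800,600),interpolation=cv2.INTER_CUBIC))
print([((proj(im,polar(.049,132,z))-u+[80,60])*800/140).round() for z in(.048,.135,.144,.170)])
```

```text
[0.48178477 0.20096427 0.10700709] 132.0445567151492 [-0.2 -0.   0.1] 0.5048569862100404
[array([428., 444.]), array([413., 279.]), array([412., 262.]), array([407., 210.])]
```

View pics/s4.png

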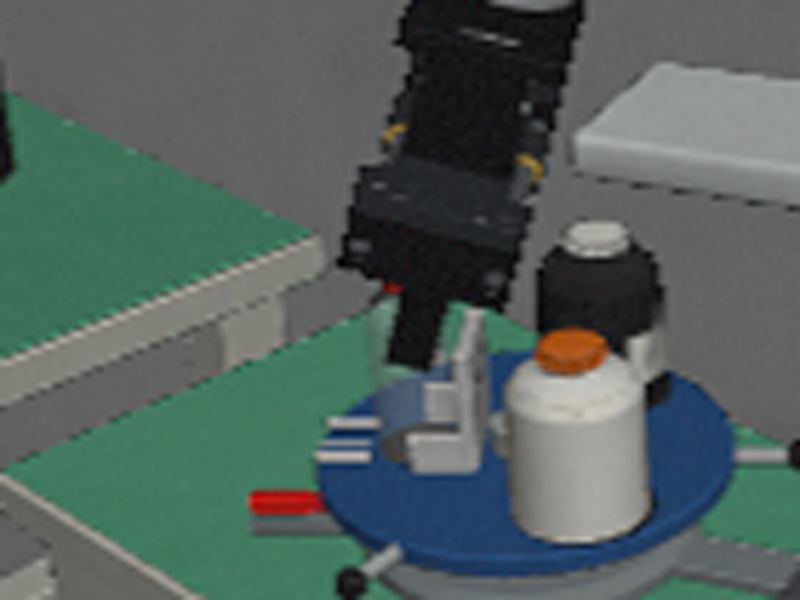

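The oiler stands upright inside the opened fingers: body left edge vertical at x≈378, red collar at (395,288), beside the plate at (470,380). I'll open further and lift off.

jog_arm([
  {"tx":0,"ty":0,"tz":0,"wx":0,"wy":0,"wz":0,"gripper":0.6},
  {"tx":0,"ty":0,"tz":0,"wx":0,"wy":0,"wz":0,"gripper":0.7},
  {"tx":3,"ty":0,"tz":-9.5,"wx":0,"wy":0,"wz":0,"gripper":0.75},
  {"tx":7,"ty":0,"tz":-24,"wx":0,"wy":0,"wz":0,"gripper":0.75},
  {"tx":14,"ty":0,"tz":-48,"wx":0,"wy":0,"wz":0,"gripper":0.75},
])

```text
time: 16.53
position: [0.4805, 0.2004, 0.1566]
tool_rot: [-1.168, -2.62, -0.171]
ft_force: [0.4, -0.2, -0.4]
grip_width: 0.728
grip_force: 0.0
```

jog_arm([
  {"tx":8,"ty":0,"tz":-27,"wx":0,"wy":0,"wz":0,"gripper":0.75},
  {"tx":16,"ty":0,"tz":-54,"wx":0,"wy":-0.05,"wz":0,"gripper":0.75},
  {"tx":40,"ty":0,"tz":-70,"wx":0,"wy":-0.13,"wz":0,"gripper":0.75},
  {"tx":75,"ty":0,"tz":-75,"wx":0,"wy":-0.2,"wz":0,"gripper":0.75},
  {"tx":110,"ty":0,"tz":-75,"wx":0,"wy":-0.28,"wz":0,"gripper":0.75},
])

```text
time: 16.95
position: [0.4273, 0.2627, 0.2647]
tool_rot: [-1.286, -2.863, -0.018]
ft_force: [0.8, 1.6, -0.4]
grip_width: 0.748
grip_force: 0.0
```

Run:
```python
from h import *
s=ctrl.get_state();p,r=cur();d=p[:2]-C;print(p,np.linalg.norm(d),s["ft_force"].round(1))
im=vision.get_image("scene");u=np.array([209,197])
a=cv2.resize(im["color"][u[1]-40:u[1]+35,u[0]-40:u[0]+40],(480,450),interpolation=cv2.INTER_CUBIC)
t=vision.get_image("top");b=cv2.resize(t["color"][155:230,145:195],(300,450),interpolation=cv2.INTER_CUBIC)
cv2.imwrite("pics/f.png",np.hstack([a,b]))
print([((proj(im,polar(.049,132,z))-u+[40,40])*6).round() for z in(.048,.135,.144,.170)],[((proj(t,polar(.049,132,z))-[145,155])*6).round() for z in(.048,.135,.170)])
print(ballang(t,72))
```

```text
[0.4273067  0.26273921 0.26469637] 0.13240765563787665 [ 0.8  1.6 -0.4]
[array([210., 346.]), array([194., 173.]), array([193., 155.]), array([188., 101.])] [array([260., 329.]), array([220., 310.]), array([202., 301.])]
(np.float64(72.25), 60.0)
```

View pics/f.png

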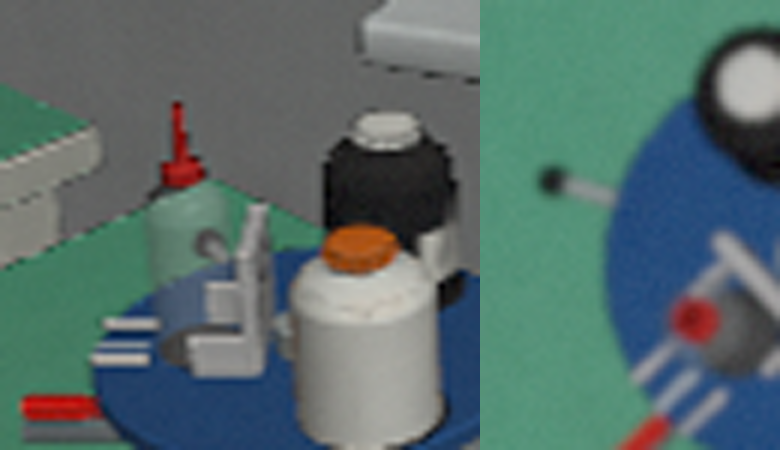

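Left: the oiler stands straight up, nozzle tip (177,102), collar (183,170), foot by the plate; both pots are up. Right: the white line between the ribs (675,385) points straight at the red pointer (650,430), so it is indexed. The oiler sits about 5 mm outward of ideal, so I'll nudge it low and gently toward the stop plate.

Run:
```python
from h import *
p,r=cur();q1=polar(.19,132,.14);r1=down(132,30);q2=polar(.11,132,.066);r2=down(132,55)
inc(p,r,q1,r1,5);inc(q1,r1,q2,r2,5)
t=np.radians(55);print("inward mm:",-np.cos(t),np.sin(t))
```

```text
[ 9. -1. 25.] [ 0.003 -0.107  0.002]
[18. -1. 50.] [ 0.005 -0.214  0.005]
[27. -2. 75.] [ 0.008 -0.322  0.007]
[ 35.  -2. 101.] [ 0.011 -0.429  0.01 ]
[ 44.  -3. 126.] [ 0.014 -0.536  0.012]
[-6. -0. 21.] [-0.    -0.087  0.   ]
[-13.  -0.  42.] [-0.    -0.175  0.   ]
[-19.  -0.  62.] [-0.    -0.262  0.   ]
[-26.  -0.  83.] [-0.    -0.349  0.   ]
[-32.  -0. 104.] [-0.    -0.436  0.   ]
inward mm: -0.5735764363510462 0.8191520442889918
```

jog_arm([
  {"tx":15,"ty":-1,"tz":15,"wx":0,"wy":-0.107,"wz":0,"gripper":0.4},
  {"tx":28,"ty":-1,"tz":40,"wx":0.005,"wy":-0.214,"wz":0.005,"gripper":0.2},
  {"tx":36,"ty":-2,"tz":70,"wx":0.008,"wy":-0.322,"wz":0.007,"gripper":0},
  {"tx":40,"ty":-2,"tz":100,"wx":0.01,"wy":-0.429,"wz":0.01,"gripper":0},
  {"tx":44,"ty":-3,"tz":126,"wx":0.014,"wy":-0.536,"wz":0.012,"gripper":0},
])

```text
time: 17.47
position: [0.3932, 0.2962, 0.136]
tool_rot: [1.093, 2.41, -0.299]
ft_force: [0.0, -0.9, -0.1]
grip_width: 0.456
grip_force: 0.0
```

jog_arm([
  {"tx":-6,"ty":0,"tz":21,"wx":0,"wy":-0.087,"wz":0,"gripper":0},
  {"tx":-13,"ty":0,"tz":42,"wx":0,"wy":-0.175,"wz":0,"gripper":0},
  {"tx":-19,"ty":0,"tz":62,"wx":0,"wy":-0.262,"wz":0,"gripper":0},
  {"tx":-26,"ty":0,"tz":83,"wx":0,"wy":-0.349,"wz":0,"gripper":0},
  {"tx":-32,"ty":0,"tz":104,"wx":0,"wy":-0.436,"wz":0,"gripper":0},
])

```text
time: 17.88
position: [0.4462, 0.2351, 0.0618]
tool_rot: [0.916, 2.022, -0.486]
ft_force: [0.2, 0.3, 0.3]
grip_width: 0.075
grip_force: 0.0
```

Run:
```python
from h import *
s=ctrl.get_state();p,r=cur();d=p[:2]-C;z=r.as_matrix()[:,2];print(p,np.linalg.norm(d),np.degrees(np.arctan2(d[1],d[0])),np.degrees(np.arccos(-z[2])),s["grip_width"],s["ft_force"].round(1))
inc(p,r,polar(.084,132,.066),down(132,55),1)
```

```text
[0.44619452 0.23510456 0.06184779] 0.09929706733349723 134.1027130649128 55.22236481999456 0.07529723410328872 [0.2 0.3 0.3]
[-12.   4.  10.] [-0.015  0.004 -0.005]
```

jog_arm([
  {"tx":-4,"ty":1,"tz":1,"wx":-0.005,"wy":0,"wz":0,"gripper":0},
  {"tx":-6,"ty":2,"tz":3,"wx":-0.01,"wy":0,"wz":0,"gripper":0},
  {"tx":-8,"ty":3,"tz":6,"wx":-0.015,"wy":0,"wz":-0.005,"gripper":0},
  {"tx":-10,"ty":4,"tz":8,"wx":-0.015,"wy":0,"wz":-0.005,"gripper":0},
  {"tx":-12,"ty":4,"tz":10,"wx":-0.015,"wy":0,"wz":-0.005,"gripper":0},
])

```text
time: 18.3
position: [0.4596, 0.2264, 0.0682]
tool_rot: [0.907, 2.029, -0.469]
ft_force: [-0.6, -0.1, 0.9]
grip_width: 0.003
grip_force: 0.0
```

Run:
```python
from h import *
s=ctrl.get_state();p,r=cur();d=p[:2]-C;print(p,np.linalg.norm(d),np.degrees(np.arctan2(d[1],d[0])),s["grip_width"],s["ft_force"].round(1))
im=vision.get_image("scene")
hsv=cv2.cvtColor(im["color"],cv2.COLOR_BGR2HSV);m=((hsv[...,0]<6)|(hsv[...,0]>174))&(hsv[...,1]>150)&(hsv[...,2]>70)
n,l,st,c=cv2.connectedComponentsWithStats(m.astype(np.uint8))
for i in range(1,n):
    if st[i,4]>4: print(st[i],c[i].round(1))
```

```text
[0.45959842 0.22644807 0.06817309] 0.08382986701817959 131.6409031455311 0.0030288864672190613 [-0.6 -0.1  0.9]
[196 174   7  14  42] [198.8 183.2]
[173 223  13   4  48] [178.5 224.5]
```

Now I'll push slowly inward by up to 8 mm (r 84 to 76), watching the force.

jog_arm([
  {"tx":-0.6,"ty":0,"tz":0.8,"wx":0,"wy":0,"wz":0,"gripper":0},
  {"tx":-1.2,"ty":0,"tz":1.6,"wx":0,"wy":0,"wz":0,"gripper":0},
  {"tx":-1.7,"ty":0,"tz":2.5,"wx":0,"wy":0,"wz":0,"gripper":0},
  {"tx":-2.3,"ty":0,"tz":3.3,"wx":0,"wy":0,"wz":0,"gripper":0},
  {"tx":-2.9,"ty":0,"tz":4.1,"wx":0,"wy":0,"wz":0,"gripper":0},
])

```text
time: 18.77
position: [0.4617, 0.2222, 0.0656]
tool_rot: [0.903, 2.03, -0.474]
ft_force: [-0.5, 0.3, -0.1]
grip_width: 0.006
grip_force: 0.0
```

jog_arm([
  {"tx":-0.4,"ty":0,"tz":0.5,"wx":0,"wy":0,"wz":0,"gripper":0},
  {"tx":-0.7,"ty":0,"tz":1,"wx":0,"wy":0,"wz":0,"gripper":0},
  {"tx":-1.1,"ty":0,"tz":1.6,"wx":0,"wy":0,"wz":0,"gripper":0},
  {"tx":-1.4,"ty":0,"tz":2,"wx":0,"wy":0,"wz":0,"gripper":0},
  {"tx":-1.7,"ty":0,"tz":2.5,"wx":0,"wy":0,"wz":0,"gripper":0},
])

```text
time: 19.18
position: [0.4638, 0.22, 0.0655]
tool_rot: [0.903, 2.03, -0.474]
ft_force: [-0.6, -0.6, -0.3]
grip_width: -0.0
grip_force: 0.2
```

Run:
```python
from h import *
s=ctrl.get_state();p,r=cur();d=p[:2]-C;print(p,np.linalg.norm(d),s["ft_force"].round(1))
im=vision.get_image("scene")
hsv=cv2.cvtColor(im["color"],cv2.COLOR_BGR2HSV);m=((hsv[...,0]<6)|(hsv[...,0]>174))&(hsv[...,1]>150)&(hsv[...,2]>70)
n,l,st,c=cv2.connectedComponentsWithStats(m.astype(np.uint8))
for i in range(1,n):
    if st[i,4]>4: print(st[i],c[i].round(1))
```

```text
[0.4637527  0.21996132 0.06547386] 0.07623134811682886 [-0.6 -0.6 -0.3]
[197 174   7  14  42] [199.9 183.1]
[173 223  13   4  48] [178.5 224.5]
[310 288   3   4   6] [311.3 289.7]
```

It moved with the push (nozzle +1.1 px) without force. A little further.

jog_arm([
  {"tx":-0.4,"ty":0,"tz":0.6,"wx":0,"wy":0,"wz":0,"gripper":0},
  {"tx":-0.8,"ty":0,"tz":1.2,"wx":0,"wy":0,"wz":0,"gripper":0},
  {"tx":-1.2,"ty":0,"tz":1.7,"wx":0,"wy":0,"wz":0,"gripper":0},
  {"tx":-1.6,"ty":0,"tz":2.3,"wx":0,"wy":0,"wz":0,"gripper":0},
  {"tx":-2,"ty":0,"tz":2.9,"wx":0,"wy":0,"wz":0,"gripper":0},
])

```text
time: 19.65
position: [0.466, 0.2179, 0.0654]
tool_rot: [0.902, 2.031, -0.473]
ft_force: [-2.0, 3.7, 2.1]
grip_width: 0.009
grip_force: 1.9
```

Run:
```python
from h import *
s=ctrl.get_state();p,r=cur();d=p[:2]-C;print(p,np.linalg.norm(d),s["ft_force"].round(1))
im=vision.get_image("scene")
hsv=cv2.cvtColor(im["color"],cv2.COLOR_BGR2HSV);m=((hsv[...,0]<6)|(hsv[...,0]>174))&(hsv[...,1]>150)&(hsv[...,2]>70)
n,l,st,c=cv2.connectedComponentsWithStats(m.astype(np.uint8))
for i in range(1,n):
    if st[i,4]>4: print(st[i],c[i].round(1))
u=np.array([209,197]);print(((c[1]-u+[40,40])*6),[((proj(im,polar(.049,132,z))-u+[40,40])*6).round() for z in(.144,.170)])
```

```text
[0.46598886 0.21792462 0.06543679] 0.0732192783994798 [-2.   3.7  2.1]
[198 174   7  14  43] [200.8 183.2]
[173 223  13   4  48] [178.5 224.5]
[-1014.  -213.] [array([193., 155.]), array([188., 101.])]
```

The 4 N reaction means the oiler is now seated against the plate. I'll withdraw.

jog_arm([
  {"tx":2,"ty":0,"tz":-3,"wx":0,"wy":0,"wz":0,"gripper":0},
  {"tx":6,"ty":0,"tz":-12,"wx":0,"wy":0,"wz":0,"gripper":0},
  {"tx":6,"ty":0,"tz":-40,"wx":0,"wy":0,"wz":0,"gripper":0},
  {"tx":6,"ty":0,"tz":-78,"wx":0,"wy":0,"wz":0,"gripper":0},
  {"tx":6,"ty":0,"tz":-115,"wx":0,"wy":0,"wz":0,"gripper":0},
])

```text
time: 20.12
position: [0.3997, 0.29, 0.1272]
tool_rot: [0.903, 2.029, -0.477]
ft_force: [0.0, 1.1, -0.2]
grip_width: 0.008
grip_force: 0.0
```

Run:
```python
from h import *
im=vision.get_image("scene");u=np.array([209,197])
a=cv2.resize(im["color"][u[1]-40:u[1]+35,u[0]-40:u[0]+40],(480,450),interpolation=cv2.INTER_CUBIC)
t=vision.get_image("top");b=cv2.resize(t["color"][155:230,145:195],(300,450),interpolation=cv2.INTER_CUBIC)
cv2.imwrite("pics/f2.png",np.hstack([a,b]));print(ballang(t,72),ctrl.get_state()["ft_force"].round(1))
```

```text
(np.float64(72.25), 56.0) [ 0.4 -0.3  0.9]
```

View pics/f2.png

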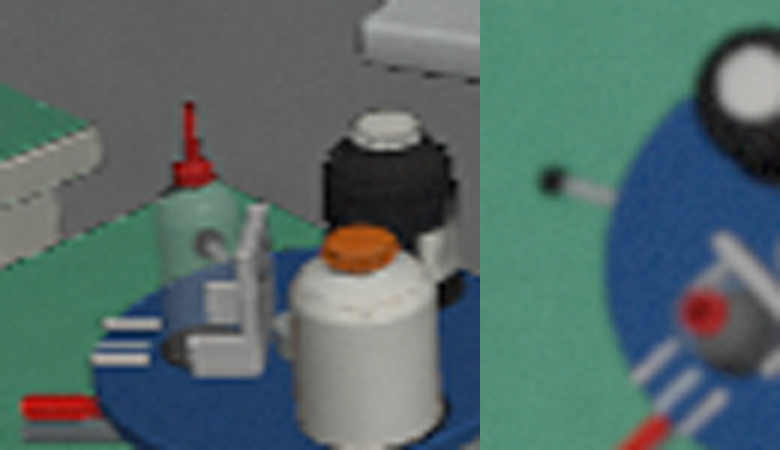

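The oiler stands upright: nozzle tip at (188,103), against a predicted (188,101) for its place, beside the plate. The white line (675,385) is on the red pointer (650,430), both pots are standing and the arm is clear.

```bash
python3 -c "
from bench import ctrl
print(ctrl.close_job())"
```

```text
the job is handed in; nothing more can be done
None
```

The job is handed in at about 20 s. The oiler's bay is indexed at the red pointer, the oiler stands upright on its rubber place against the stop plate and is let go, both ink pots are standing, and the jar and breakers were left alone. My first lift pressed the oiler against the stop plate at about 7 N, so I set it back down, regrasped it and stood it up.

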